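# Set the bangle bender's pressure pad at the wheel's tight spot

### The arm

A 6-joint arm with a two-finger parallel gripper is mounted at the origin on the work surface. World frame = base frame: x ahead of the robot, y to its left, z up, the work surface at z = 0. Lengths are in m, angles in rad, forces in N, time in s.
With the tool pointing down it reaches from about 0.375 to 0.9 m from the base axis. Payload 3.1 kg.
Tool frame: the origin (TCP) lies on the centre line of the jaws, within the pads' length; the fingertips stand robot.finger_overhang ahead of it and the grasp point (between the pads) lies 2 mm behind it (robot.finger_overhang is the distance from the TCP to the fingertips, in m); z points along the fingers, y is the direction in which the jaws open and shut (so a half turn about z gives the same grasp; the last joint's range is limited). The gripper opens to 87 mm and grips with 3 to 60 N. Pads are 19 mm wide; open, the fingers measure 117 mm over their backs; the gripper's body (75 mm by 190 mm) begins 51 mm behind the grasp point.
Start: joints at [0.951, 0.527, 1.433, -0, 1.181, -0.178], TCP at [0.267, 0.565, 0.24] pointing down, gripper open.
Joint ranges: [-3.08, 3.08], [-0.75, 2.2], [0.22, 2.44], [-1.43, 4.57], [0, 2.65], [-2.85, 2.85]. Speed limits (rad/s): [2.79, 2.79, 3.14, 3.14, 3.14, 3.14].

### API

Orientations are given as a unit quaternion [x, y, z, w].
In Python, from rig import robot gives the robot as it stands. The module is installed in compiled form; this text tells all that it offers.
- The arm moves only by the tool step_arm, never from a script. Its arguments are lists of equal length, an entry for each row: "slide": the shift along the tool's x, y, z in mm, a list of three; "twist": the turn about the tool's z in degrees. A call has 1 to 20 rows; each row shifts and turns the commanded pose from where the row before left it, along the tool's axes as they then stand; what a row does not reach is not made up. A row lasts 1/12 s, in which the tool goes at most 41.7 mm and 7.16 degrees, less where a joint would pass 70% of its speed; a pose out of reach is approached as far as the arm can. A call is refused whole if a number of a shift passes 41.7 or a number of a turn 7.16, either way. A call with a gripper value outside its range is refused whole. "jaw" is the finger opening in mm, from 0 to 87, set as the call begins (left out, the last holds). The fingers move at their own pace and stop on an object; "force" is the grip in N (left out, the last holds). Time passes only in rows, so rows that do not move let the fingers close. It gives the time, the measured TCP pose, the force and the opening at its end, in the units of the state.
- robot.get_obs(): the state, without advancing time (a new reading comes with each control period).
- robot.camera(name): name is "side" or "top"; returns a dict with "color" (384x512x3 uint8, blue, green, red), "depth" (384x512 float32, m along the optical axis (not along the pixel's ray), 0 where there is no reading), "camera_matrix" (3x3 intrinsics, pixels), "k1" (the pictures are not rectified: a ray, as slopes to the right and down, at radius r is drawn at 1 + k1 r^2 times it, then the intrinsics apply), "origin" and "orientation" of the camera in the world. Camera axes: x right, y down, z forward; pixel columns grow to the right and rows downward; lengths in m; the calibration is good to about 2 mm. A picture is of the moment at which its call begins.
- robot.hand_in(): hands the job in, once; it reports no verdict.
The state is a dict: "time": time; "q": joint angles; "joint_velocities": joint speeds; "joint_torque": joint torques, N m; "position": TCP position; "tool_rot": TCP orientation; "ft_force": force on the tool from outside, world axes, zero at the start; "moment": the same for the moment, N m; "grip_width": finger opening in m.
Only numpy, scipy, OpenCV 4.12 (cv2) and the standard library are available. Lean on these libraries where they do the work, as an engineer would, in place of code of your own. Each camera call takes 0.05 s, during which the arm holds its last target.

### The job

The pressure pad of the hand-cranked bangle bender is set too deep, and the form wheel rubs hard on it at one place in every turn. Crank the wheel round slowly, feel for that place, and let go of the crank with the wheel standing right in the middle of the tight spot; then, without turning the wheel, ease the pad's slide back by its upright handle just until the pad only touches the wheel lightly there, and let go. Never drive the pad harder into the wheel, and leave the other things on the bench alone.

Things in the scene. Friction and masses are not known exactly. Their poses are not given: they have to be found in the camera images.
- bender: fixed bench bender: grey cast base plate 190 x 330 x 16 mm carrying a flat steel wheel with a crank and, beside it, a slide. Origin: on the wheel's upright spindle axis, at table height (underside of the plate). z up; +y points from the spindle along the slide, away from the wheel.
- wheel: form wheel, steel, 130 mm across, lying flat 36 to 60 mm above the table, turning endlessly either way about the upright spindle; it stays where it is left. Origin on the spindle axis at the wheel's underside; +y points to the crank grip. On top a crank arm 20 mm wide, its top 79 mm above the table. The bearing alone drags about 1.2 N at the grip, all round.
- spindle_top (a point): top of the spindle nut, on the axis, 89 mm above the table. The rim is out of true by too little to see: at one unknown crank angle its high side rubs on the pad, over some 20 degrees either side of the tightest point. There the drag at the grip rises by some 5 to 10 N; the tightest point is the middle of the zone.
- crank_grip (a point): centre of the crank's upright black grip: a round sleeve 18 mm across and 41 mm tall (81 to 122 mm above the table; steel pin up to 127 mm) that spins freely on its own pin, so it can be pinched from above and led round without turning the hand. 70 mm from the spindle axis; centre 102 mm above the table.
- shoe: the slide: grey carriage on two ways, moving straight along the bender's y (+y: away from the wheel, 25 mm of travel). Origin below the middle of the pad's face, 24 mm above the table. It takes 16 N to move by itself and stays where left; the wheel's push on the pad helps it back, so the pull needed starts at some 3 to 8 N and rises to 16 N as the pad comes free.
- pad_face (a point): middle of the face of the white urethane pressure pad (28 mm wide, 22 mm tall) that meets the wheel's rim, 48 mm above the table. The pad is sprung in the carriage, 4.5 N per mm, and at the tightest point it is pressed in by some 1.8 to 2.8 mm. Only touching lightly means a pad force between about 0.5 and 3 N.
- slide_handle (a point): on the slide's upright black handle, 88 mm above the table, where a hand pinches it: round, 18 mm across and 50 mm tall (57 to 107 mm above the table), fixed to the carriage, 140 mm from the spindle axis along the bender's +y.
- ring_blank: loose brass ring blank, 23 mm across, 6 mm high, on the base plate beside the slide; bystander, origin under its centre
- hex_key: loose steel hex key, 70 mm long, on the base plate on the other side of the slide; bystander
- ring_box: ring box 52 x 52 x 40 mm, clear lid; bystander
- bur_stand: round wooden stand 70 mm across with burs, 80 mm tall; bystander
- pliers: pliers 150 mm long lying flat; bystander
- mallet: hide mallet, 38 mm head, 220 mm long, lying; bystander
- torc: brass neck ring 132 mm across, 6 mm high, lying; bystander
- strips: bundle of brass strips 170 mm long, 5 mm high; bystander

How it is judged:
By the outcome, as a careful person would: the job done as asked, in the order asked, and still so for the second after the job is handed in, with the robot touching nothing.
It also fails if it takes over 72 s, if anything falls off the work surface, if the arm or the gripper's body presses on something with over 40 N, if the wrist force passes 120 N, or if a joint passes its speed limit or range.

## Working session

There is one attempt and no reset: what is moved stays moved. The work goes in short steps, Python scripts to look and compute and a tool call to move; the robot and the scene stay as the last step left them, time stands still between calls to the robot, and variables do not carry over. Pictures are saved under pics/ and viewed, and the job is handed in when it is done.

Besides the shell and the picture viewer there is one more tool, called after "Call:" as name(argument=value, ...), one argument or row to a line, values as JSON. step_arm: Moves the arm, as the interface text tells. Its arguments: {"type":"object","properties":{"slide":{"type":"array","items":{"type":"array","items":{"type":"number"}}},"twist":{"type":"array","items":{"type":"number"}},"jaw":{"type":"number"},"force":{"type":"number"}},"required":["slide","twist"]}

```bash
ls; mkdir -p pics; cat > h.py <<'E'
import numpy as np,cv2
from scipy.spatial.transform import Rotation as R
from rig import robot
def grab(n):
    c=robot.camera(n); np.savez(''+n+'.npz',**{k:np.array(v) for k,v in c.items()}); return c
def load(n):
    return dict(np.load(''+n+'.npz'))
def ray(c,u,v):
    K=np.array(c['camera_matrix']);k1=float(c['k1'])
    d=cv2.undistortPoints(np.array([[[u,v]]],float),K,np.array([k1,0,0,0.]))[0,0]
    q=np.array(c['orientation']); M=R.from_quat(q).as_matrix() if q.size==4 else q
    return np.array(c['origin']),M@np.array([d[0],d[1],1])
def plane(c,u,v,z):
    o,d=ray(c,u,v); return o+d*(z-o[2])/d[2]
def pt(c,u,v):
    o,d=ray(c,u,v); return o+d*float(c['depth'][int(round(v)),int(round(u))])
def proj(c,p):
    q=np.array(c['orientation']); M=R.from_quat(q).as_matrix() if q.size==4 else q
    l=M.T@(np.array(p)-np.array(c['origin'])); x,y=l[0]/l[2],l[1]/l[2]; f=1+float(c['k1'])*(x*x+y*y)
    K=np.array(c['camera_matrix']); return K[0,0]*x*f+K[0,2],K[1,1]*y*f+K[1,2]
E
python3 - <<'E'
from h import *
for n in('side','top'):
    c=grab(n); cv2.imwrite(f'pics/{n}1.png',c['color']); print(n,c['origin'],c['orientation'],c['camera_matrix'],c['k1'])
o=robot.get_obs(); print(o); print(robot.finger_overhang)
E
```

```text
pics
side [0.4570377  0.71690224 0.7510125 ] [-0.02324302  0.91121851 -0.41074676  0.02068069] [[381.44284337   0.         251.07615996]
 [  0.         381.44284337 186.49959284]
 [  0.           0.           1.        ]] -0.024620479767067875
top [4.10158647e-01 7.69466236e-04 1.07787873e+00] [ 0.71622212 -0.69535716  0.04691726 -0.03609814] [[370.76531804   0.         262.97903471]
 [  0.         370.76531804 199.15315132]
 [  0.           0.           1.        ]] -0.087065459355977
{'time': 0.1, 'q': array([ 9.50502751e-01,  5.28393848e-01,  1.43380033e+00,  9.83010983e-06,
        1.18141629e+00, -1.78495158e-01]), 'joint_velocities': array([ 0.00014   , -0.00362736, -0.00071769,  0.00012185,  0.00213962,
        0.00118541]), 'joint_torque': array([ 2.02205024e-04, -4.40984488e+01, -1.77151537e+01,  6.34774799e-02,
        5.34317060e-02, -4.43095553e-05]), 'position': array([0.26681555, 0.5644713 , 0.23864846]), 'tool_rot': array([ 2.19108784e-01,  9.75699914e-01, -9.27738609e-04, -3.96512994e-04]), 'ft_force': array([ 0.34360529,  0.13490035, -0.07478025]), 'moment': array([ 0.03814469, -0.00269786,  0.02737498]), 'grip_width': 0.08721838866023952}
0.017
```

View pics/side1.png

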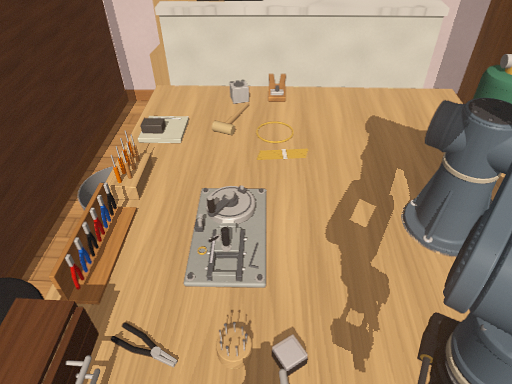

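View pics/top1.png

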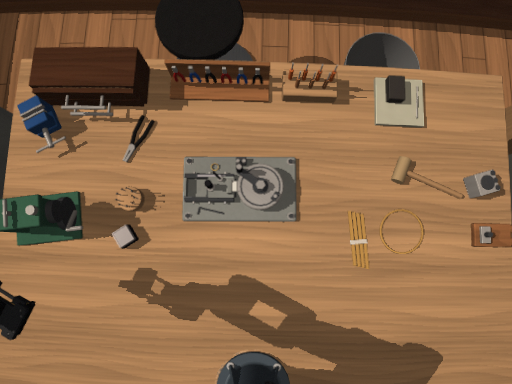

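The side view shows the bender at about (230,235), with the wheel at its far end near (231,205). In the top view the spindle is near (261,185), the slide handle near (208,184) and the crank grip near (241,165). I'll zoom in on both.

```bash
python3 - <<'E'
from h import *
s=load('side')['color'];t=load('top')['color']
cv2.imwrite('pics/s2.png',cv2.resize(s[170:300,170:290],None,fx=4.6,fy=4.6,interpolation=cv2.INTER_CUBIC))
cv2.imwrite('pics/t2.png',cv2.resize(t[145:230,175:305],None,fx=6,fy=6,interpolation=cv2.INTER_CUBIC))
E
```

```text
(no output)
```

View pics/s2.png

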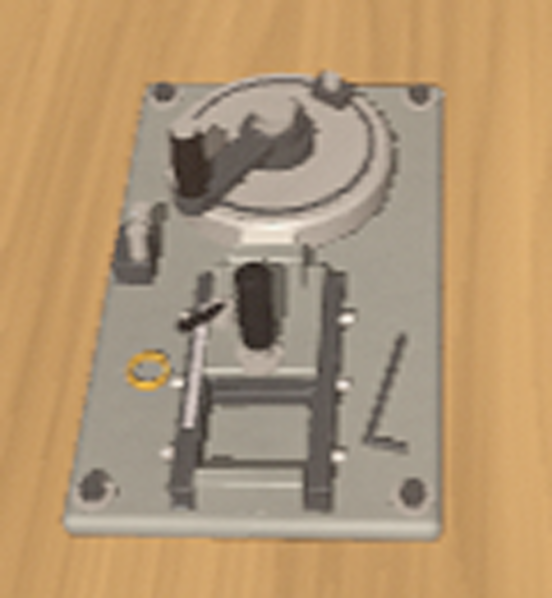

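View pics/t2.png

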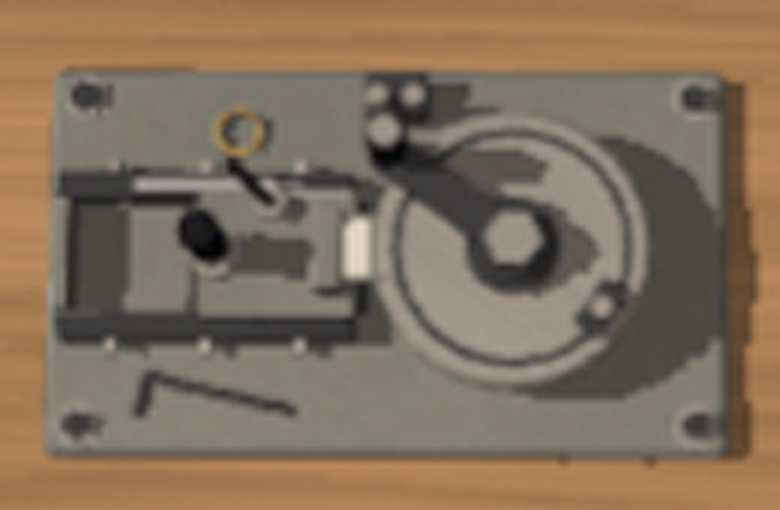

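```bash
python3 - <<'E'
from h import *
s=load('side');t=load('top')
T=lambda x,y:(175+(x+.5)/6-.5,145+(y+.5)/6-.5)
S=lambda x,y:(170+(x+.5)/4.6-.5,170+(y+.5)/4.6-.5)
for n,p,z in [('nut',(513,238),.089),('grip',(385,126),.125),('handle_top',(199,232),.107),('padtop',(360,248),.059),('post',(412,92),.06),('posta',(377,92),.06),('c1',(57,72),.016),('c2',(722,76),.016),('c3',(726,453),.016),('c4',(49,452),.016),('hA',(88,95),.016),('hB',(695,97),.016),('hC',(697,425),.016),('hD',(78,424),.016)]:
    u=T(*p); print('top',n,plane(t,*u,z).round(4),pt(t,*u).round(4))
for n,p,z in [('nut',(277,117),.089),('grip',(186,130),.125),('handle_top',(254,267),.107),('post',(142,212),.06),('ring',(150,370),.016),('lever',(186,325),.06),('levb',(222,308),.06),('bump',(330,78),.06)]:
    u=S(*p); print('side',n,plane(s,*u,z).round(4),pt(s,*u).round(4))
# wheel circle
E
```

```text
top nut [ 0.5673 -0.0037  0.089 ] [ 0.5675 -0.0038  0.0879]
top grip [0.6093 0.0537 0.125 ] [0.6091 0.0536 0.126 ]
top handle_top [0.5629 0.135  0.107 ] [0.5633 0.1354 0.1044]
top padtop [0.5652 0.0668 0.059 ] [0.5652 0.0667 0.0594]
top post [0.6394 0.0453 0.06  ] [0.6408 0.0456 0.0538]
top posta [0.6389 0.0616 0.06  ] [0.6391 0.0617 0.0591]
top c1 [0.6541 0.2208 0.016 ] [ 0.6584  0.2247 -0.0027]
top c2 [ 0.6623 -0.1038  0.016 ] [ 0.6663 -0.1055 -0.0009]
top c3 [ 0.4781 -0.1091  0.016 ] [ 0.479  -0.1106  0.0013]
top c4 [0.4688 0.2145 0.016 ] [0.4688 0.2147 0.0151]
top hA [0.6431 0.205  0.016 ] [0.6423 0.2043 0.0198]
top hB [ 0.6513 -0.0908  0.016 ] [ 0.6498 -0.0902  0.0227]
top hC [ 0.4911 -0.0949  0.016 ] [ 0.4903 -0.0939  0.0263]
top hD [0.4826 0.2013 0.016 ] [0.482  0.1998 0.0241]
side nut [0.5663 0.0041 0.089 ] [0.5664 0.0035 0.0885]
side grip [0.607  0.0547 0.125 ] [0.6067 0.0564 0.1266]
side handle_top [0.5637 0.133  0.107 ] [0.5636 0.1335 0.1076]
side post [0.6376 0.0525 0.06  ] [0.6385 0.0492 0.0566]
side ring [0.6262 0.1268 0.016 ] [0.6263 0.1267 0.0158]
side lever [0.6021 0.132  0.06  ] [0.6021 0.132  0.06  ]
side levb [0.5849 0.1197 0.06  ] [0.5861 0.1142 0.0537]
side bump [ 0.543  -0.0625  0.06  ] [ 0.5408 -0.0432  0.0771]
```

```bash
python3 - <<'E'
from h import *
from scipy.optimize import least_squares
for n in('side','top'):
    c=load(n); D=c['depth']; g=(slice(140,310),slice(170,310))
    vs,us=np.mgrid[140:310,170:310]; vs=vs.ravel();us=us.ravel()
    d=cv2.undistortPoints(np.stack([us,vs],1).astype(float)[:,None],c['camera_matrix'],np.array([float(c['k1']),0,0,0]))[:,0]
    dep=D[vs,us]; P=np.c_[d*dep[:,None],dep]; M=R.from_quat(c['orientation']).as_matrix(); W=P@M.T+c['origin']
    m=(W[:,2]>.054)&(W[:,2]<.066)&(np.hypot(W[:,0]-.567,W[:,1]+.003)<.069); A=W[m]
    # boundary: hull
    h=cv2.convexHull(A[:,:2].astype(np.float32))[:,0]
    f=least_squares(lambda p:np.hypot(h[:,0]-p[0],h[:,1]-p[1])-p[2],[.567,-.003,.065],loss='soft_l1',f_scale=.001)
    print(n,'wheel',f.x.round(4),np.median(A[:,2]),len(h))
    for nm,lo,hi,cx,cy,rr in [('nut',.084,.095,.567,-.003,.025),('gripTop',.115,.135,.609,.054,.02),('handleTop',.1,.115,.563,.134,.02),('lever',.05,.085,.595,.126,.014)]:
        k=(W[:,2]>lo)&(W[:,2]<hi)&(np.hypot(W[:,0]-cx,W[:,1]-cy)<rr); B=W[k]
        if len(B): print(n,nm,len(B),B.mean(0).round(4),((B.max(0)+B.min(0))/2).round(4),B[:,2].max().round(4))
E
```

```text
side wheel [ 5.667e-01 -4.000e-04  6.480e-02] 0.06102385280642808 28
side nut 62 [ 0.5671 -0.0006  0.0892] [ 0.5673 -0.0025  0.0881] 0.0919
side gripTop 50 [0.6062 0.058  0.1234] [0.6064 0.0561 0.1222] 0.1292
side handleTop 55 [0.563  0.1402 0.106 ] [0.563  0.1394 0.105 ] 0.1098
side lever 27 [0.5962 0.1238 0.0557] [0.5952 0.1232 0.0555] 0.0607
top wheel [ 0.5669 -0.002   0.0644] 0.05979018888885379 40
top nut 59 [ 0.5667 -0.0023  0.089 ] [ 0.5667 -0.0022  0.089 ] 0.0929
top gripTop 31 [0.6057 0.0532 0.1253] [0.6058 0.0543 0.1229] 0.1297
top handleTop 43 [0.5626 0.1344 0.1062] [0.5632 0.1344 0.1054] 0.1105
top lever 24 [0.5972 0.121  0.0552] [0.5968 0.1205 0.0551] 0.0601
```

Call:
step_arm(
  slide=[
    [0,0,0],
    [0,0,0],
    [0,0,0],
    [0,0,0],
    [0,0,0],
    [0,0,0],
    [0,0,0],
    [0,0,0],
    [0,0,0],
  ],
  twist=[7.0,7.0,7.0,7.0,7.0,7.0,7.0,7.0,7.0],
  jaw=42,
  force=40,
)

```text
time: 0.85
position: [0.2669, 0.5647, 0.2389]
tool_rot: [0.699, 0.715, -0.001, 0.0]
ft_force: [-1.1, 0.1, -0.6]
grip_width: 0.043
```

Call:
step_arm(
  slide=[
    [-10,6,0],
    [-20,12,0],
    [-30,19,0],
    [-30,19,0],
    [-30,19,0],
    [-30,19,0],
    [-30,19,0],
    [-30,19,0],
    [-30,19,0],
    [-30,19,0],
    [-30,19,0],
    [-30,19,0],
    [-30,19,0],
    [-30,19,0],
    [-30,19,0],
    [-30,19,0],
    [-30,19,0],
    [-30,19,0],
    [-10,6,0],
    [0,0,0],
  ],
  twist=[0,0,0,0,0,0,0,0,0,0,0,0,0,0,0,0,0,0,0,0],
)

```text
time: 2.52
position: [0.6118, 0.0512, 0.2391]
tool_rot: [0.697, 0.717, -0.0, 0.001]
ft_force: [0.2, 0.9, -0.6]
grip_width: 0.042
```

```bash
cat >> h.py <<'E'
SP=np.array([.5669,-.002]); EY=np.array([-.0279,.9996]); EX=np.array([.9996,.0279])
def rel(tx,ty,tz):
    o=robot.get_obs(); M=R.from_quat(o['tool_rot']).as_matrix(); d=M.T@(np.array([tx,ty,tz])-o['position'])
    print('t',round(o['time'],2),'pos',o['position'].round(4),'tool x',M[:,0].round(4),'z',M[:,2].round(4),'shift mm',(1000*d).round(1),'F',o['ft_force'].round(2),'q6',o['q'][5].round(2),'grip',o['grip_width'].round(4))
E
python3 - <<'E'
from h import *
rel(.607,.055,.106)
E
```

```text
Traceback (most recent call last):
  File "h.py", line 24, in rel
    print('t',round(o['time'],2),'pos',o['position'].round(4),'tool x',M[:,0].round(4),'z',M[:,2].round(4),'shift mm',(1000*d).round(1),'F',o['ft_force'].round(2),'q6',o['q'][5].round(2),'grip',o['grip_width'].round(4))
                                                                                                                                                                                                  ^^^^^^^^^^^^^^^^^^^^^
AttributeError: 'float' object has no attribute 'round'
```

Call:
step_arm(
  slide=[
    [3.7,-4.7,0],
    [0,0,10],
    [0,0,25],
    [0,0,30],
    [0,0,30],
    [0,0,20],
    [0,0,10],
    [0,0,8],
    [0,0,0],
    [0,0,0],
  ],
  twist=[0,0,0,0,0,0,0,0,0,0],
)

```text
time: 3.35
position: [0.6057, 0.0592, 0.1071]
tool_rot: [0.696, 0.718, 0.0, 0.0]
ft_force: [-0.2, -0.7, 1.0]
grip_width: 0.0419
```

```bash
sed -i "s/o\['grip_width'\].round(4)/round(float(o['grip_width']),4)/" h.py; python3 - <<'E'
from h import *
rel(.607,.055,.104)
c=grab('side'); cv2.imwrite('pics/s3.png',cv2.resize(c['color'][120:270,150:310],None,fx=4,fy=4,interpolation=cv2.INTER_CUBIC))
c=grab('top'); cv2.imwrite('pics/t3.png',cv2.resize(c['color'][125:245,170:310],None,fx=5,fy=5,interpolation=cv2.INTER_CUBIC))
E
```

```text
t 3.35 pos [0.6057 0.0592 0.1071] tool x [-0.0307  0.9995 -0.    ] z [ 8.e-04  0.e+00 -1.e+00] shift mm [-4.2  1.2  3.1] F [-0.19 -0.73  0.98] q6 -0.12 grip 0.0419
```

View pics/s3.png

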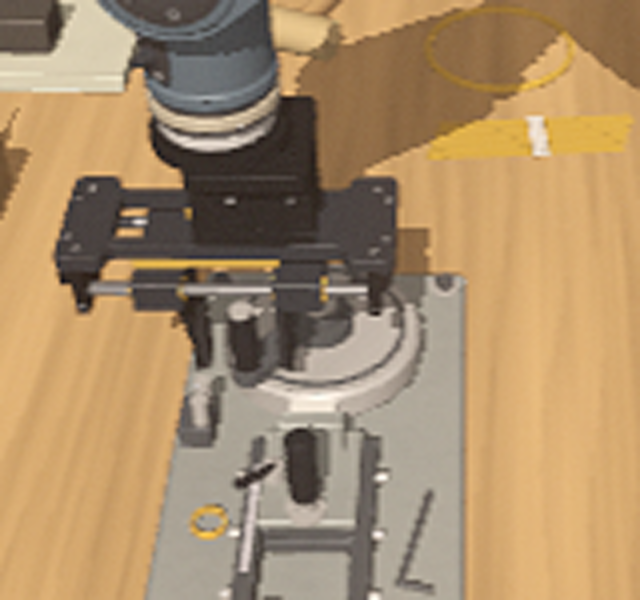

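Call:
step_arm(
  slide=[
    [-4,1.2,3],
    [0,0,0],
    [0,0,0],
    [0,0,0],
  ],
  twist=[0,0,0,0],
)

```text
time: 3.78
position: [0.6071, 0.0542, 0.1039]
tool_rot: [0.697, 0.717, 0.0, 0.0]
ft_force: [0.5, 0.4, 0.0]
grip_width: 0.0423
```

Call:
step_arm(
  slide=[
    [0,0,0],
    [0,0,0],
    [0,0,0],
    [0,0,0],
    [0,0,0],
    [0,0,0],
  ],
  twist=[0,0,0,0,0,0],
  jaw=10,
  force=40,
)

```text
time: 4.28
position: [0.607, 0.0545, 0.1035]
tool_rot: [0.697, 0.717, 0.0, 0.0]
ft_force: [-0.1, 0.6, 0.2]
grip_width: 0.0173
```

```bash
python3 - <<'E'
from h import *
rel(.607,.055,.104)
o=robot.get_obs(); d=o['position'][:2]-SP; print('r',np.hypot(*d),'ang',np.degrees(np.arctan2(d[1],d[0])),'moment',o['moment'])
E
```

```text
t 4.28 pos [0.607  0.0545 0.1035] tool x [-2.940e-02  9.996e-01  1.000e-04] z [ 3.e-04  1.e-04 -1.e+00] shift mm [ 0.5  0.  -0.5] F [-0.07  0.62  0.16] q6 -0.12 grip 0.0173
r 0.06930004190343984 ang 54.63408159804611 moment [-0.07186011 -0.0203903   0.01825587]
```

```bash
cat > tab.py <<'E'
import numpy as np,sys
a0,st,n,k=map(float,sys.argv[1:5]); r=float(sys.argv[5]) if len(sys.argv)>5 else 70
a=np.radians(a0+st*np.arange(int(n)+1)); P=np.round(r*np.c_[np.sin(a),np.cos(a)],1); d=np.round(np.diff(P,axis=0),1)+0.
for i in range(0,len(d),int(k)): print(a0+st*(i+k), [[float(x),float(y),0] for x,y in d[i:i+int(k)]])
E
python3 tab.py 53 4 96 3
```

```text
65.0 [[2.8, -4.0, 0], [2.5, -4.2, 0], [2.2, -4.3, 0]]
77.0 [[2.0, -4.5, 0], [1.5, -4.6, 0], [1.3, -4.8, 0]]
89.0 [[0.9, -4.7, 0], [0.6, -4.9, 0], [0.3, -4.9, 0]]
101.0 [[-0.1, -4.9, 0], [-0.4, -4.8, 0], [-0.8, -4.9, 0]]
113.0 [[-1.1, -4.7, 0], [-1.4, -4.7, 0], [-1.8, -4.6, 0]]
125.0 [[-2.0, -4.4, 0], [-2.4, -4.3, 0], [-2.7, -4.1, 0]]
137.0 [[-2.9, -3.9, 0], [-3.2, -3.6, 0], [-3.5, -3.5, 0]]
149.0 [[-3.6, -3.2, 0], [-3.9, -2.9, 0], [-4.1, -2.7, 0]]
161.0 [[-4.3, -2.4, 0], [-4.4, -2.0, 0], [-4.6, -1.8, 0]]
173.0 [[-4.7, -1.4, 0], [-4.7, -1.1, 0], [-4.9, -0.8, 0]]
185.0 [[-4.8, -0.4, 0], [-4.9, -0.1, 0], [-4.9, 0.3, 0]]
197.0 [[-4.9, 0.6, 0], [-4.7, 0.9, 0], [-4.8, 1.3, 0]]
209.0 [[-4.6, 1.5, 0], [-4.5, 2.0, 0], [-4.3, 2.2, 0]]
221.0 [[-4.2, 2.5, 0], [-4.0, 2.8, 0], [-3.8, 3.1, 0]]
233.0 [[-3.6, 3.3, 0], [-3.3, 3.6, 0], [-3.1, 3.8, 0]]
245.0 [[-2.8, 4.0, 0], [-2.5, 4.2, 0], [-2.2, 4.3, 0]]
257.0 [[-2.0, 4.5, 0], [-1.5, 4.6, 0], [-1.3, 4.8, 0]]
269.0 [[-0.9, 4.7, 0], [-0.6, 4.9, 0], [-0.3, 4.9, 0]]
281.0 [[0.1, 4.9, 0], [0.4, 4.8, 0], [0.8, 4.9, 0]]
293.0 [[1.1, 4.7, 0], [1.4, 4.7, 0], [1.8, 4.6, 0]]
305.0 [[2.0, 4.4, 0], [2.4, 4.3, 0], [2.7, 4.1, 0]]
317.0 [[2.9, 3.9, 0], [3.2, 3.6, 0], [3.5, 3.5, 0]]
329.0 [[3.6, 3.2, 0], [3.9, 2.9, 0], [4.1, 2.7, 0]]
341.0 [[4.3, 2.4, 0], [4.4, 2.0, 0], [4.6, 1.8, 0]]
353.0 [[4.7, 1.4, 0], [4.7, 1.1, 0], [4.9, 0.8, 0]]
365.0 [[4.8, 0.4, 0], [4.9, 0.1, 0], [4.9, -0.3, 0]]
377.0 [[4.9, -0.6, 0], [4.7, -0.9, 0], [4.8, -1.3, 0]]
389.0 [[4.6, -1.5, 0], [4.5, -2.0, 0], [4.3, -2.2, 0]]
401.0 [[4.2, -2.5, 0], [4.0, -2.8, 0], [3.8, -3.1, 0]]
413.0 [[3.6, -3.3, 0], [3.3, -3.6, 0], [3.1, -3.8, 0]]
425.0 [[2.8, -4.0, 0], [2.5, -4.2, 0], [2.2, -4.3, 0]]
437.0 [[2.0, -4.5, 0], [1.5, -4.6, 0], [1.3, -4.8, 0]]
```

Call:
step_arm(
  slide=[
    [2.8,-4.0,0],
    [2.5,-4.2,0],
    [2.2,-4.3,0],
  ],
  twist=[0,0,0],
)

```text
time: 4.53
position: [0.5938, 0.0617, 0.1035]
tool_rot: [0.697, 0.717, -0.0, 0.0]
ft_force: [1.2, -1.9, -0.9]
grip_width: 0.017
```

Call:
step_arm(
  slide=[
    [2.0,-4.5,0],
    [1.5,-4.6,0],
    [1.3,-4.8,0],
  ],
  twist=[0,0,0],
)

```text
time: 4.78
position: [0.5795, 0.0658, 0.1035]
tool_rot: [0.696, 0.718, -0.0, 0.0]
ft_force: [1.0, -4.4, -0.3]
grip_width: 0.0169
```

Call:
step_arm(
  slide=[
    [0.9,-4.7,0],
    [0.6,-4.9,0],
    [0.3,-4.9,0],
  ],
  twist=[0,0,0],
)

```text
time: 5.03
position: [0.5654, 0.0668, 0.1035]
tool_rot: [0.696, 0.718, -0.0, 0.001]
ft_force: [1.1, -5.5, -2.8]
grip_width: 0.0171
```

Call:
step_arm(
  slide=[
    [-0.1,-4.9,0],
    [-0.4,-4.8,0],
    [-0.8,-4.9,0],
  ],
  twist=[0,0,0],
)

```text
time: 5.28
position: [0.5515, 0.0649, 0.1036]
tool_rot: [0.697, 0.718, 0.0, 0.001]
ft_force: [2.3, -5.2, -2.6]
grip_width: 0.0171
```

Call:
step_arm(
  slide=[
    [-1.1,-4.7,0],
    [-1.4,-4.7,0],
    [-1.8,-4.6,0],
  ],
  twist=[0,0,0],
)

```text
time: 5.53
position: [0.5382, 0.0603, 0.1036]
tool_rot: [0.697, 0.717, 0.001, 0.001]
ft_force: [3.6, -4.9, -4.9]
grip_width: 0.0171
```

Call:
step_arm(
  slide=[
    [-2.0,-4.4,0],
    [-2.4,-4.3,0],
    [-2.7,-4.1,0],
  ],
  twist=[0,0,0],
)

```text
time: 5.78
position: [0.526, 0.0531, 0.1036]
tool_rot: [0.697, 0.717, 0.001, 0.002]
ft_force: [4.5, -3.2, -5.5]
grip_width: 0.0169
```

Call:
step_arm(
  slide=[
    [-3.4,-3.9,0],
    [-3.7,-3.6,0],
    [-3.5,-3.5,0],
  ],
  twist=[0,0,0],
)

```text
time: 6.03
position: [0.5145, 0.0423, 0.1036]
tool_rot: [0.697, 0.717, 0.001, 0.001]
ft_force: [4.1, -1.1, -6.0]
grip_width: 0.017
```

Call:
step_arm(
  slide=[
    [-3.6,-3.2,0],
    [-3.9,-2.9,0],
    [-4.1,-2.7,0],
  ],
  twist=[0,0,0],
)

```text
time: 6.28
position: [0.5062, 0.0304, 0.1036]
tool_rot: [0.697, 0.717, 0.001, 0.001]
ft_force: [4.9, -2.0, -7.3]
grip_width: 0.017
```

Call:
step_arm(
  slide=[
    [-4.3,-2.4,0],
    [-4.4,-2.0,0],
    [-4.6,-1.8,0],
  ],
  twist=[0,0,0],
)

```text
time: 6.53
position: [0.5008, 0.0178, 0.1036]
tool_rot: [0.697, 0.717, 0.002, 0.001]
ft_force: [5.9, 2.9, -7.9]
grip_width: 0.0171
```

Call:
step_arm(
  slide=[
    [-4.7,-1.4,0],
    [-4.7,-1.1,0],
    [-4.9,-0.8,0],
  ],
  twist=[0,0,0],
)

```text
time: 6.78
position: [0.4979, 0.0039, 0.1036]
tool_rot: [0.697, 0.717, 0.002, 0.0]
ft_force: [7.2, 4.9, -7.0]
grip_width: 0.0171
```

Call:
step_arm(
  slide=[
    [-4.8,-0.4,0],
    [-4.9,-0.1,0],
    [-4.9,0.3,0],
  ],
  twist=[0,0,0],
)

```text
time: 7.03
position: [0.4979, -0.0108, 0.1036]
tool_rot: [0.697, 0.717, 0.002, 0.0]
ft_force: [5.9, 2.7, -7.1]
grip_width: 0.0171
```

Call:
step_arm(
  slide=[
    [-4.9,0.6,0],
    [-4.7,0.9,0],
    [-4.8,1.3,0],
  ],
  twist=[0,0,0],
)

```text
time: 7.28
position: [0.501, -0.0253, 0.1036]
tool_rot: [0.697, 0.717, 0.002, 0.0]
ft_force: [5.4, 3.1, -6.2]
grip_width: 0.0169
```

Call:
step_arm(
  slide=[
    [-4.6,2.0,0],
    [-4.5,2.4,0],
    [-4.3,2.2,0],
  ],
  twist=[0,0,0],
)

```text
time: 7.53
position: [0.5069, -0.0384, 0.1036]
tool_rot: [0.697, 0.717, 0.001, -0.001]
ft_force: [3.7, 3.5, -3.1]
grip_width: 0.0168
```

Call:
step_arm(
  slide=[
    [-4.2,2.5,0],
    [-4.0,2.8,0],
    [-3.8,3.1,0],
  ],
  twist=[0,0,0],
)

```text
time: 7.78
position: [0.5154, -0.0501, 0.1035]
tool_rot: [0.697, 0.717, 0.0, -0.001]
ft_force: [3.8, 4.5, -2.2]
grip_width: 0.0171
```

Call:
step_arm(
  slide=[
    [-3.6,3.3,0],
    [-3.3,3.6,0],
    [-3.1,3.8,0],
  ],
  twist=[0,0,0],
)

```text
time: 8.03
position: [0.5259, -0.0597, 0.1035]
tool_rot: [0.697, 0.717, 0.0, -0.002]
ft_force: [1.2, 5.3, -1.0]
grip_width: 0.0174
```

Call:
step_arm(
  slide=[
    [-2.8,4.0,0],
    [-2.5,4.2,0],
    [-2.2,4.3,0],
  ],
  twist=[0,0,0],
)

```text
time: 8.28
position: [0.539, -0.0674, 0.1035]
tool_rot: [0.697, 0.717, -0.0, -0.001]
ft_force: [0.5, 5.4, -0.7]
grip_width: 0.017
```

Call:
step_arm(
  slide=[
    [-2.0,4.5,0],
    [-1.5,4.6,0],
    [-1.3,4.8,0],
  ],
  twist=[0,0,0],
)

```text
time: 8.53
position: [0.5531, -0.0719, 0.1035]
tool_rot: [0.697, 0.717, -0.0, -0.001]
ft_force: [-0.5, 6.1, 1.0]
grip_width: 0.017
```

Call:
step_arm(
  slide=[
    [-0.9,4.7,0],
    [-0.6,4.9,0],
    [-0.3,4.9,0],
  ],
  twist=[0,0,0],
)

```text
time: 8.78
position: [0.568, -0.0735, 0.1035]
tool_rot: [0.697, 0.717, -0.0, -0.001]
ft_force: [-2.1, 4.9, 1.3]
grip_width: 0.0169
```

Call:
step_arm(
  slide=[
    [0.4,4.9,0],
    [0.7,4.8,0],
    [0.8,4.9,0],
  ],
  twist=[0,0,0],
)

```text
time: 9.03
position: [0.583, -0.0717, 0.1035]
tool_rot: [0.697, 0.718, -0.0, 0.0]
ft_force: [-2.2, 2.2, 1.3]
grip_width: 0.017
```

Call:
step_arm(
  slide=[
    [1.1,4.7,0],
    [1.4,4.7,0],
    [1.8,4.6,0],
  ],
  twist=[0,0,0],
)

```text
time: 9.28
position: [0.5971, -0.0669, 0.1035]
tool_rot: [0.697, 0.717, -0.0, 0.0]
ft_force: [-1.4, 0.9, 1.6]
grip_width: 0.0167
```

Call:
step_arm(
  slide=[
    [2.0,4.4,0],
    [2.4,4.3,0],
    [2.7,4.1,0],
  ],
  twist=[0,0,0],
)

```text
time: 9.53
position: [0.6098, -0.0593, 0.1035]
tool_rot: [0.697, 0.717, -0.0, 0.0]
ft_force: [-1.4, -0.9, 0.7]
grip_width: 0.017
```

Call:
step_arm(
  slide=[
    [2.9,3.9,0],
    [3.2,3.6,0],
    [3.5,3.5,0],
  ],
  twist=[0,0,0],
)

```text
time: 9.78
position: [0.6205, -0.0492, 0.1036]
tool_rot: [0.697, 0.717, -0.0, 0.0]
ft_force: [-0.8, -0.6, -0.5]
grip_width: 0.0167
```

Call:
step_arm(
  slide=[
    [3.6,3.2,0],
    [3.9,2.9,0],
    [4.1,2.7,0],
  ],
  twist=[0,0,0],
)

```text
time: 10.03
position: [0.6289, -0.0372, 0.1035]
tool_rot: [0.697, 0.717, 0.0, 0.0]
ft_force: [-0.7, -1.0, -0.9]
grip_width: 0.017
```

Call:
step_arm(
  slide=[
    [4.3,2.4,0],
    [4.4,2.0,0],
    [4.6,1.8,0],
  ],
  twist=[0,0,0],
)

```text
time: 10.28
position: [0.6346, -0.0236, 0.1035]
tool_rot: [0.697, 0.717, 0.0, 0.0]
ft_force: [-1.0, -1.3, -1.0]
grip_width: 0.0172
```

Call:
step_arm(
  slide=[
    [4.7,1.4,0],
    [4.7,1.1,0],
    [4.9,0.8,0],
  ],
  twist=[0,0,0],
)

```text
time: 10.53
position: [0.6374, -0.0091, 0.1036]
tool_rot: [0.697, 0.717, 0.0, 0.0]
ft_force: [0.4, -1.4, -0.7]
grip_width: 0.0168
```

Call:
step_arm(
  slide=[
    [4.8,0.4,0],
    [4.9,0.1,0],
    [4.9,-0.3,0],
  ],
  twist=[0,0,0],
)

```text
time: 10.78
position: [0.6371, 0.0056, 0.1035]
tool_rot: [0.697, 0.717, 0.0, 0.0]
ft_force: [0.8, -2.1, -1.4]
grip_width: 0.0172
```

Call:
step_arm(
  slide=[
    [4.9,-0.6,0],
    [4.7,-0.9,0],
    [4.8,-1.3,0],
  ],
  twist=[0,0,0],
)

```text
time: 11.03
position: [0.6337, 0.0199, 0.1035]
tool_rot: [0.697, 0.717, 0.0, 0.0]
ft_force: [0.5, -1.8, -1.7]
grip_width: 0.0172
```

Call:
step_arm(
  slide=[
    [4.6,-1.5,0],
    [4.5,-2.0,0],
    [4.3,-2.2,0],
  ],
  twist=[0,0,0],
)

```text
time: 11.28
position: [0.6274, 0.0332, 0.1036]
tool_rot: [0.697, 0.717, 0.0, 0.0]
ft_force: [0.8, -0.7, -2.4]
grip_width: 0.0169
```

Call:
step_arm(
  slide=[
    [4.2,-2.5,0],
    [4.0,-2.8,0],
    [3.8,-3.1,0],
  ],
  twist=[0,0,0],
)

```text
time: 11.53
position: [0.6185, 0.0448, 0.1036]
tool_rot: [0.697, 0.717, 0.0, 0.0]
ft_force: [0.8, -1.4, -2.0]
grip_width: 0.0169
```

Call:
step_arm(
  slide=[
    [3.6,-3.3,0],
    [3.3,-3.6,0],
    [3.1,-3.8,0],
  ],
  twist=[0,0,0],
)

```text
time: 11.78
position: [0.6074, 0.0543, 0.1036]
tool_rot: [0.697, 0.717, -0.0, 0.0]
ft_force: [1.2, -1.4, -1.3]
grip_width: 0.0166
```

```bash
cat > d.txt <<'E'
.5938 .0617 1.2 -1.9
.5795 .0658 1.0 -4.4
.5654 .0668 1.1 -5.5
.5515 .0649 2.3 -5.2
.5382 .0603 3.6 -4.9
.526 .0531 4.5 -3.2
.5145 .0423 4.1 -1.1
.5062 .0304 4.9 -2
.5008 .0178 5.9 2.9
.4979 .0039 7.2 4.9
.4979 -.0108 5.9 2.7
.501 -.0253 5.4 3.1
.5069 -.0384 3.7 3.5
.5154 -.0501 3.8 4.5
.5259 -.0597 1.2 5.3
.539 -.0674 .5 5.4
.5531 -.0719 -.5 6.1
.568 -.0735 -2.1 4.9
.583 -.0717 -2.2 2.2
.5971 -.0669 -1.4 .9
.6098 -.0593 -1.4 -.9
.6205 -.0492 -.8 -.6
.6289 -.0372 -.7 -1
.6346 -.0236 -1 -1.3
.6374 -.0091 .4 -1.4
.6371 .0056 .8 -2.1
.6337 .0199 .5 -1.8
.6274 .0332 .8 -.7
.6185 .0448 .8 -1.4
.6074 .0543 1.2 -1.4
E
cat > an.py <<'E'
import numpy as np,sys
from scipy.optimize import least_squares
D=np.loadtxt(sys.argv[1]); sg=float(sys.argv[2]) if len(sys.argv)>2 else 1
f=least_squares(lambda p:np.hypot(D[:,0]-p[0],D[:,1]-p[1])-p[2],[.567,-.003,.07]).x if len(sys.argv)<4 else np.array([.5675,-.0033,.07])
print(f.round(4)); d=D[:,:2]-f[:2]; u=d/np.hypot(*d.T)[:,None]; t=np.c_[-u[:,1],u[:,0]]*sg
for a,r,x,y in zip(np.degrees(np.arctan2(d[:,1],d[:,0]))-1.6,np.hypot(*d.T)*1e3,-(D[:,2:4]*t).sum(1),(D[:,2:4]*u).sum(1)): print(round(a,1),'r',round(r,1),'drag',round(x,2),'rad',round(y,2))
E
python3 an.py d.txt
```

```text
[ 0.5676 -0.0033  0.0701]
66.4 r 70.1 drag 1.82 rad -1.31
78.6 r 70.2 drag 1.73 rad -4.17
90.2 r 70.2 drag 0.93 rad -5.53
101.7 r 70.1 drag 1.05 rad -5.59
113.2 r 70.1 drag 1.21 rad -5.96
124.8 r 70.1 drag 1.72 rad -5.25
137.7 r 70.0 drag 1.84 rad -3.83
149.6 r 70.0 drag 0.61 rad -5.26
160.8 r 70.0 drag 4.55 rad -4.75
172.5 r 70.1 drag 5.62 rad -6.66
-175.5 r 70.1 drag 2.06 rad -6.15
-163.3 r 70.1 drag 1.25 rad -6.1
-151.6 r 70.1 drag 1.18 rad -4.95
-139.7 r 70.1 drag 0.81 rad -5.83
-128.1 r 70.1 drag 2.19 rad -4.97
-115.6 r 70.2 drag 1.74 rad -5.14
-103.5 r 70.1 drag 1.75 rad -5.87
-91.3 r 70.2 drag 2.07 rad -4.91
-78.9 r 70.1 drag 1.66 rad -2.63
-66.7 r 70.1 drag 0.89 rad -1.41
-54.6 r 70.1 drag 1.66 rad -0.12
-42.5 r 70.0 drag 0.98 rad -0.21
-30.5 r 70.1 drag 1.21 rad -0.13
-18.4 r 70.0 drag 1.53 rad -0.58
-6.3 r 70.1 drag 1.36 rad 0.51
5.7 r 70.1 drag 2.18 rad 0.53
17.8 r 70.1 drag 1.86 rad -0.12
29.8 r 70.1 drag 1.01 rad 0.32
41.8 r 70.1 drag 1.57 rad -0.38
53.8 r 70.1 drag 1.78 rad -0.47
```

Call:
step_arm(
  slide=[
    [0,0,0],
    [0,0,0],
    [0,0,0],
  ],
  twist=[0,0,0],
)

```text
time: 12.03
position: [0.6071, 0.0545, 0.1035]
tool_rot: [0.697, 0.717, -0.0, -0.001]
ft_force: [-0.8, 0.4, -0.7]
grip_width: 0.0169
```

```bash
python3 - <<'E'
from h import *
o=robot.get_obs(); d=o['position'][:2]-[.5676,-.0033]; print(o['position'],o['ft_force'],np.hypot(*d),np.degrees(np.arctan2(d[1],d[0]))-1.6)
M=R.from_quat(o['tool_rot']).as_matrix();print(M[:,0])
E
```

```text
[0.60711313 0.05446944 0.10353186] [-0.78613806  0.43704408 -0.69090202] 0.06998996557511362 54.028658787877205
[-2.93931147e-02  9.99567752e-01  5.95537547e-04]
```

```bash
python3 tab.py 54 5 17 17; echo; python3 tab.py 139 1.5 36 2
```

```text
139.0 [[3.4, -5.0, 0], [2.9, -5.4, 0], [2.5, -5.6, 0], [1.9, -5.8, 0], [1.4, -5.9, 0], [0.9, -6.1, 0], [0.4, -6.1, 0], [-0.2, -6.1, 0], [-0.7, -6.1, 0], [-1.2, -5.9, 0], [-1.7, -5.9, 0], [-2.3, -5.7, 0], [-2.7, -5.4, 0], [-3.2, -5.2, 0], [-3.6, -5.0, 0], [-4.0, -4.5, 0], [-4.5, -4.2, 0]]

142.0 [[-1.4, -1.2, 0], [-1.4, -1.2, 0]]
145.0 [[-1.5, -1.1, 0], [-1.4, -1.0, 0]]
148.0 [[-1.6, -1.1, 0], [-1.5, -1.0, 0]]
151.0 [[-1.6, -0.9, 0], [-1.6, -0.9, 0]]
154.0 [[-1.6, -0.9, 0], [-1.6, -0.8, 0]]
157.0 [[-1.7, -0.8, 0], [-1.6, -0.7, 0]]
160.0 [[-1.7, -0.7, 0], [-1.8, -0.7, 0]]
163.0 [[-1.7, -0.6, 0], [-1.7, -0.5, 0]]
166.0 [[-1.8, -0.6, 0], [-1.8, -0.4, 0]]
169.0 [[-1.7, -0.4, 0], [-1.8, -0.4, 0]]
172.0 [[-1.8, -0.3, 0], [-1.9, -0.3, 0]]
175.0 [[-1.8, -0.3, 0], [-1.8, -0.1, 0]]
178.0 [[-1.8, -0.2, 0], [-1.9, -0.1, 0]]
181.0 [[-1.8, 0.0, 0], [-1.8, 0.0, 0]]
184.0 [[-1.9, 0.1, 0], [-1.8, 0.1, 0]]
187.0 [[-1.8, 0.1, 0], [-1.8, 0.2, 0]]
190.0 [[-1.8, 0.3, 0], [-1.9, 0.3, 0]]
193.0 [[-1.8, 0.3, 0], [-1.7, 0.4, 0]]
```

Call:
step_arm(
  slide=[
    [3.4,-5.0,0],
    [2.9,-5.4,0],
    [2.5,-5.6,0],
    [1.9,-5.8,0],
    [1.4,-5.9,0],
    [0.9,-6.1,0],
    [0.4,-6.1,0],
    [-0.2,-6.1,0],
    [-0.7,-6.1,0],
    [-1.2,-5.9,0],
    [-1.7,-5.9,0],
    [-2.3,-5.7,0],
    [-2.7,-5.4,0],
    [-3.2,-5.2,0],
    [-3.6,-5.0,0],
    [-4.0,-4.5,0],
    [-4.5,-4.2,0],
  ],
  twist=[0,0,0,0,0,0,0,0,0,0,0,0,0,0,0,0,0],
)

```text
time: 13.45
position: [0.513, 0.0404, 0.1035]
tool_rot: [0.697, 0.717, -0.0, -0.001]
ft_force: [-1.5, 2.5, -0.2]
grip_width: 0.0171
```

Call:
step_arm(
  slide=[
    [-1.4,-1.2,0],
    [-1.4,-1.2,0],
  ],
  twist=[0,0],
)

```text
time: 13.62
position: [0.5109, 0.0375, 0.1035]
tool_rot: [0.697, 0.717, -0.0, -0.001]
ft_force: [-1.9, 3.9, -0.7]
grip_width: 0.0173
```

Call:
step_arm(
  slide=[
    [-1.5,-1.1,0],
    [-1.4,-1.0,0],
  ],
  twist=[0,0],
)

```text
time: 13.78
position: [0.5091, 0.0349, 0.1035]
tool_rot: [0.697, 0.717, -0.0, -0.001]
ft_force: [-3.0, 4.0, 1.7]
grip_width: 0.0171
```

Call:
step_arm(
  slide=[
    [-1.6,-1.1,0],
    [-1.5,-1.0,0],
  ],
  twist=[0,0],
)

```text
time: 13.95
position: [0.5072, 0.0317, 0.1035]
tool_rot: [0.697, 0.718, -0.0, -0.001]
ft_force: [-4.2, 3.1, 1.4]
grip_width: 0.0171
```

Call:
step_arm(
  slide=[
    [-1.6,-0.9,0],
    [-1.6,-0.9,0],
  ],
  twist=[0,0],
)

```text
time: 14.12
position: [0.5054, 0.0285, 0.1035]
tool_rot: [0.696, 0.718, -0.001, -0.001]
ft_force: [-4.0, 3.6, 1.3]
grip_width: 0.0171
```

Call:
step_arm(
  slide=[
    [-1.6,-0.9,0],
    [-1.6,-0.8,0],
  ],
  twist=[0,0],
)

```text
time: 14.28
position: [0.5039, 0.0254, 0.1035]
tool_rot: [0.697, 0.717, -0.0, -0.001]
ft_force: [-3.4, 4.5, 1.6]
grip_width: 0.0166
```

Call:
step_arm(
  slide=[
    [-1.7,-0.8,0],
    [-1.6,-0.7,0],
  ],
  twist=[0,0],
)

```text
time: 14.45
position: [0.5026, 0.0222, 0.1035]
tool_rot: [0.697, 0.717, -0.0, -0.001]
ft_force: [-2.4, 6.3, 2.1]
grip_width: 0.0172
```

Call:
step_arm(
  slide=[
    [-1.7,-0.7,0],
    [-1.8,-0.7,0],
  ],
  twist=[0,0],
)

```text
time: 14.62
position: [0.5014, 0.0189, 0.1035]
tool_rot: [0.697, 0.717, 0.0, -0.001]
ft_force: [-3.4, 6.4, 0.7]
grip_width: 0.0169
```

Call:
step_arm(
  slide=[
    [-1.7,-0.6,0],
    [-1.7,-0.5,0],
  ],
  twist=[0,0],
)

```text
time: 14.78
position: [0.5003, 0.0156, 0.1035]
tool_rot: [0.697, 0.717, 0.0, -0.001]
ft_force: [-2.6, 6.7, 1.8]
grip_width: 0.0167
```

Call:
step_arm(
  slide=[
    [-1.8,-0.6,0],
    [-1.8,-0.4,0],
  ],
  twist=[0,0],
)

```text
time: 14.95
position: [0.4994, 0.012, 0.1035]
tool_rot: [0.697, 0.717, 0.0, -0.001]
ft_force: [-2.4, 7.3, 0.9]
grip_width: 0.0172
```

Call:
step_arm(
  slide=[
    [-1.7,-0.4,0],
    [-1.8,-0.4,0],
  ],
  twist=[0,0],
)

```text
time: 15.12
position: [0.4987, 0.0085, 0.1035]
tool_rot: [0.697, 0.717, 0.0, -0.001]
ft_force: [-2.2, 6.3, 0.9]
grip_width: 0.0171
```

Call:
step_arm(
  slide=[
    [-1.8,-0.3,0],
    [-1.9,-0.3,0],
  ],
  twist=[0,0],
)

```text
time: 15.28
position: [0.4982, 0.0047, 0.1035]
tool_rot: [0.697, 0.717, 0.0, -0.001]
ft_force: [-3.4, 4.9, 0.6]
grip_width: 0.0169
```

Call:
step_arm(
  slide=[
    [-1.8,-0.3,0],
    [-1.8,-0.1,0],
  ],
  twist=[0,0],
)

```text
time: 15.45
position: [0.4978, 0.0009, 0.1035]
tool_rot: [0.697, 0.717, -0.0, -0.001]
ft_force: [-3.1, 5.7, 2.1]
grip_width: 0.0169
```

Call:
step_arm(
  slide=[
    [-1.8,-0.2,0],
    [-1.9,-0.1,0],
  ],
  twist=[0,0],
)

```text
time: 15.62
position: [0.4977, -0.003, 0.1035]
tool_rot: [0.697, 0.717, -0.0, -0.001]
ft_force: [-3.4, 4.6, 2.0]
grip_width: 0.0171
```

Call:
step_arm(
  slide=[
    [-1.8,0.0,0],
    [-1.8,0.0,0],
  ],
  twist=[0,0],
)

```text
time: 15.78
position: [0.4978, -0.0069, 0.1035]
tool_rot: [0.696, 0.718, -0.0, -0.001]
ft_force: [-3.0, 3.3, 1.8]
grip_width: 0.0172
```

Call:
step_arm(
  slide=[
    [-1.9,0.1,0],
    [-1.8,0.1,0],
  ],
  twist=[0,0],
)

```text
time: 15.95
position: [0.4981, -0.0109, 0.1035]
tool_rot: [0.696, 0.718, -0.001, -0.0]
ft_force: [-4.9, 1.1, 1.3]
grip_width: 0.017
```

Call:
step_arm(
  slide=[
    [-1.8,0.1,0],
    [-1.8,0.2,0],
  ],
  twist=[0,0],
)

```text
time: 16.12
position: [0.4986, -0.0148, 0.1035]
tool_rot: [0.696, 0.718, -0.001, -0.0]
ft_force: [-5.5, 0.9, 1.5]
grip_width: 0.017
```

Call:
step_arm(
  slide=[
    [-1.8,0.3,0],
    [-1.9,0.3,0],
  ],
  twist=[0,0],
)

```text
time: 16.28
position: [0.4994, -0.0184, 0.1035]
tool_rot: [0.696, 0.718, -0.001, -0.0]
ft_force: [-6.0, 0.5, 2.0]
grip_width: 0.0171
```

Call:
step_arm(
  slide=[
    [-1.8,0.3,0],
    [-1.7,0.4,0],
  ],
  twist=[0,0],
)

```text
time: 16.45
position: [0.5003, -0.022, 0.1035]
tool_rot: [0.696, 0.718, -0.001, -0.0]
ft_force: [-4.8, -0.1, 2.3]
grip_width: 0.0171
```

Now I'll scan back the same way in reverse.

```bash
cat > d2.txt <<'E'
.5130 .0404 -1.5 2.5
.5109 .0375 -1.9 3.9
.5091 .0349 -3.0 4.0
.5072 .0317 -4.2 3.1
.5054 .0285 -4.0 3.6
.5039 .0254 -3.4 4.5
.5026 .0222 -2.4 6.3
.5014 .0189 -3.4 6.4
.5003 .0156 -2.6 6.7
.4994 .0120 -2.4 7.3
.4987 .0085 -2.2 6.3
.4982 .0047 -3.4 4.9
.4978 .0009 -3.1 5.7
.4977 -.003 -3.4 4.6
.4978 -.0069 -3.0 3.3
.4981 -.0109 -4.9 1.1
.4986 -.0148 -5.5 .9
.4994 -.0184 -6 .5
.5003 -.022 -4.8 -.1
E
python3 an.py d2.txt 1 x; python3 tab.py 194 -1.5 36 2
```

```text
[ 0.5675 -0.0033  0.07  ]
139.7 r 69.9 drag 1.01 rad 2.73
142.6 r 69.8 drag 2.05 rad 3.82
145.2 r 69.8 drag 1.71 rad 4.7
148.3 r 69.7 drag 0.57 rad 5.19
151.3 r 69.8 drag 1.38 rad 5.2
154.1 r 69.8 drag 2.7 rad 4.95
156.9 r 69.7 drag 4.99 rad 4.54
159.8 r 69.7 drag 4.98 rad 5.26
162.7 r 69.8 drag 5.75 rad 4.32
165.7 r 69.8 drag 6.6 rad 3.94
168.7 r 69.8 drag 5.84 rad 3.23
171.8 r 69.8 drag 4.48 rad 3.94
175.0 r 69.8 drag 5.5 rad 3.44
178.2 r 69.8 drag 4.59 rad 3.42
-178.6 r 69.8 drag 3.45 rad 2.83
-175.4 r 69.8 drag 1.63 rad 4.75
-172.1 r 69.9 drag 1.79 rad 5.28
-169.1 r 69.8 drag 1.79 rad 5.75
-166.0 r 69.8 drag 1.19 rad 4.65
191.0 [[1.7, -0.4, 0], [1.8, -0.4, 0]]
188.0 [[1.8, -0.3, 0], [1.9, -0.3, 0]]
185.0 [[1.8, -0.3, 0], [1.8, -0.1, 0]]
182.0 [[1.8, -0.2, 0], [1.9, -0.1, 0]]
179.0 [[1.8, 0.0, 0], [1.8, 0.0, 0]]
176.0 [[1.9, 0.1, 0], [1.8, 0.1, 0]]
173.0 [[1.8, 0.1, 0], [1.8, 0.2, 0]]
170.0 [[1.8, 0.3, 0], [1.9, 0.3, 0]]
167.0 [[1.8, 0.3, 0], [1.7, 0.4, 0]]
164.0 [[1.8, 0.4, 0], [1.8, 0.5, 0]]
161.0 [[1.7, 0.5, 0], [1.8, 0.6, 0]]
158.0 [[1.7, 0.6, 0], [1.7, 0.7, 0]]
155.0 [[1.7, 0.7, 0], [1.7, 0.8, 0]]
152.0 [[1.6, 0.8, 0], [1.7, 0.8, 0]]
149.0 [[1.6, 0.9, 0], [1.6, 0.9, 0]]
146.0 [[1.5, 1.0, 0], [1.5, 1.0, 0]]
143.0 [[1.5, 1.0, 0], [1.5, 1.1, 0]]
140.0 [[1.5, 1.1, 0], [1.4, 1.2, 0]]
```

Call:
step_arm(
  slide=[
    [1.7,-1.0,0],
    [1.8,-0.4,0],
  ],
  twist=[0,0],
)

```text
time: 16.62
position: [0.4995, -0.0191, 0.1035]
tool_rot: [0.697, 0.717, -0.0, 0.001]
ft_force: [-3.8, -2.5, -0.0]
grip_width: 0.0168
```

Call:
step_arm(
  slide=[
    [1.8,-0.3,0],
    [1.9,-0.3,0],
  ],
  twist=[0,0],
)

```text
time: 16.78
position: [0.4986, -0.0146, 0.1035]
tool_rot: [0.697, 0.717, -0.0, 0.0]
ft_force: [-3.2, -1.9, -0.2]
grip_width: 0.0169
```

Call:
step_arm(
  slide=[
    [1.8,-0.3,0],
    [1.8,-0.1,0],
  ],
  twist=[0,0],
)

```text
time: 16.95
position: [0.4981, -0.0107, 0.1035]
tool_rot: [0.696, 0.718, -0.0, 0.0]
ft_force: [-3.8, -3.5, -1.0]
grip_width: 0.0169
```

Call:
step_arm(
  slide=[
    [1.8,-0.2,0],
    [1.9,-0.1,0],
  ],
  twist=[0,0],
)

```text
time: 17.12
position: [0.4978, -0.0072, 0.1035]
tool_rot: [0.696, 0.718, -0.0, 0.0]
ft_force: [-3.9, -5.0, -1.3]
grip_width: 0.0171
```

Call:
step_arm(
  slide=[
    [1.8,0.0,0],
    [1.8,0.0,0],
  ],
  twist=[0,0],
)

```text
time: 17.28
position: [0.4977, -0.0038, 0.1035]
tool_rot: [0.696, 0.718, -0.0, 0.001]
ft_force: [-3.3, -4.6, -0.7]
grip_width: 0.0173
```

Call:
step_arm(
  slide=[
    [1.9,0.1,0],
    [1.8,0.1,0],
  ],
  twist=[0,0],
)

```text
time: 17.45
position: [0.4977, -0.0002, 0.1035]
tool_rot: [0.696, 0.718, -0.0, 0.001]
ft_force: [-3.3, -5.4, -0.9]
grip_width: 0.0173
```

Call:
step_arm(
  slide=[
    [1.8,0.1,0],
    [1.8,0.2,0],
  ],
  twist=[0,0],
)

```text
time: 17.62
position: [0.498, 0.0033, 0.1035]
tool_rot: [0.696, 0.718, -0.0, 0.001]
ft_force: [-3.5, -4.9, -1.6]
grip_width: 0.0169
```

Call:
step_arm(
  slide=[
    [1.8,0.3,0],
    [1.9,0.3,0],
  ],
  twist=[0,0],
)

```text
time: 17.78
position: [0.4985, 0.0071, 0.1035]
tool_rot: [0.696, 0.718, -0.0, 0.001]
ft_force: [-4.0, -5.3, -2.0]
grip_width: 0.0168
```

Call:
step_arm(
  slide=[
    [1.8,0.3,0],
    [1.7,0.4,0],
  ],
  twist=[0,0],
)

```text
time: 17.95
position: [0.4991, 0.0107, 0.1035]
tool_rot: [0.696, 0.718, -0.0, 0.001]
ft_force: [-3.5, -4.7, -1.2]
grip_width: 0.0172
```

Call:
step_arm(
  slide=[
    [1.8,0.4,0],
    [1.8,0.5,0],
  ],
  twist=[0,0],
)

```text
time: 18.12
position: [0.4999, 0.0144, 0.1035]
tool_rot: [0.696, 0.718, -0.0, 0.001]
ft_force: [-3.2, -4.4, -0.6]
grip_width: 0.0169
```

Call:
step_arm(
  slide=[
    [1.7,0.5,0],
    [1.8,0.6,0],
  ],
  twist=[0,0],
)

```text
time: 18.28
position: [0.501, 0.0181, 0.1035]
tool_rot: [0.696, 0.718, 0.0, 0.001]
ft_force: [-3.0, -3.7, -0.4]
grip_width: 0.0166
```

Call:
step_arm(
  slide=[
    [1.7,0.6,0],
    [1.7,0.7,0],
  ],
  twist=[0,0],
)

```text
time: 18.45
position: [0.5023, 0.0218, 0.1035]
tool_rot: [0.697, 0.717, 0.0, 0.0]
ft_force: [-2.6, -3.4, -1.2]
grip_width: 0.0169
```

Call:
step_arm(
  slide=[
    [1.7,0.7,0],
    [1.7,0.8,0],
  ],
  twist=[0,0],
)

```text
time: 18.62
position: [0.5038, 0.0255, 0.1035]
tool_rot: [0.697, 0.717, 0.001, 0.0]
ft_force: [-1.4, -1.4, -2.7]
grip_width: 0.0169
```

Call:
step_arm(
  slide=[
    [1.6,0.8,0],
    [1.7,0.8,0],
  ],
  twist=[0,0],
)

```text
time: 18.78
position: [0.5055, 0.0289, 0.1036]
tool_rot: [0.697, 0.717, 0.001, 0.0]
ft_force: [0.3, -1.2, -2.9]
grip_width: 0.0168
```

Call:
step_arm(
  slide=[
    [1.6,0.9,0],
    [1.6,0.9,0],
  ],
  twist=[0,0],
)

```text
time: 18.95
position: [0.5072, 0.032, 0.1036]
tool_rot: [0.697, 0.717, 0.001, 0.001]
ft_force: [-0.1, -1.9, -4.1]
grip_width: 0.017
```

Call:
step_arm(
  slide=[
    [1.5,1.0,0],
    [1.5,1.0,0],
  ],
  twist=[0,0],
)

```text
time: 19.12
position: [0.509, 0.0349, 0.1036]
tool_rot: [0.697, 0.717, 0.0, 0.001]
ft_force: [0.3, -1.8, -4.7]
grip_width: 0.0171
```

Call:
step_arm(
  slide=[
    [1.5,1.0,0],
    [1.5,1.1,0],
  ],
  twist=[0,0],
)

```text
time: 19.28
position: [0.511, 0.0379, 0.1036]
tool_rot: [0.697, 0.717, 0.0, 0.001]
ft_force: [0.4, -2.0, -4.7]
grip_width: 0.0169
```

```bash
cat > d3.txt <<'E'
.4995 -.0191 -3.8 -2.5
.4986 -.0146 -3.2 -1.9
.4981 -.0107 -3.8 -3.5
.4978 -.0072 -3.9 -5.0
.4977 -.0038 -3.3 -4.6
.4977 -.0002 -3.3 -5.4
.498 .0033 -3.5 -4.9
.4985 .0071 -4 -5.3
.4991 .0107 -3.5 -4.7
.4999 .0144 -3.2 -4.4
.5010 .0181 -3 -3.7
.5023 .0218 -2.6 -3.4
.5038 .0255 -1.4 -1.4
.5055 .0289 .3 -1.2
.5072 .0320 -.1 -1.9
.5090 .0349 .3 -1.8
.5110 .0379 .4 -2.0
E
python3 an.py d3.txt -1 x
cat > fit.py <<'E'
import numpy as np
from scipy.optimize import curve_fit
C=np.array([.5676,-.0033]); A=[];F=[];S=[]
for fn,sg in(('d.txt',1),('d2.txt',1),('d3.txt',-1)):
    D=np.loadtxt(fn); d=D[:,:2]-C; u=d/np.hypot(*d.T)[:,None]; t=np.c_[-u[:,1],u[:,0]]*sg
    a=(np.degrees(np.arctan2(d[:,1],d[:,0]))-1.6)%360; m=(a>110)&(a<230)
    A+=list(a[m]);F+=list(-(D[m,2:4]*t[m]).sum(1));S+=[fn]*m.sum()
A=np.array(A);F=np.array(F);S=np.array(S)
shapes={'cos':lambda a,c,b,h,w:b+h*np.where(abs(a-c)<w,.5+.5*np.cos(np.pi*(a-c)/w),0),
'parab':lambda a,c,b,h,w:b+h*np.clip(1-((a-c)/w)**2,0,None),'tri':lambda a,c,b,h,w:b+h*np.clip(1-abs(a-c)/w,0,None)}
for n,f in shapes.items():
    for sel in (S!='',S!='d3.txt',S=='d3.txt'):
        try:
            p,cv=curve_fit(f,A[sel],F[sel],[167,1.5,5,20]); print(n,sel.sum(),p.round(2),np.sqrt(np.diag(cv)).round(2),'rms',np.std(F[sel]-f(A[sel],*p)).round(2))
        except Exception as e: print(n,e)
E
python3 fit.py
```

```text
[ 0.5675 -0.0033  0.07  ]
-168.5 r 69.8 drag 1.58 rad 4.27
-172.3 r 69.8 drag 1.36 rad 3.47
-175.5 r 69.8 drag 3.08 rad 4.15
-178.4 r 69.8 drag 4.77 rad 4.17
-181.2 r 69.8 drag 4.58 rad 3.33
175.9 r 69.9 drag 5.54 rad 3.06
173.0 r 69.8 drag 5.21 rad 3.02
169.8 r 69.8 drag 5.84 rad 3.17
166.8 r 69.8 drag 5.31 rad 2.49
163.7 r 69.9 drag 5.07 rad 1.98
160.6 r 69.9 drag 4.44 rad 1.72
157.3 r 69.9 drag 4.11 rad 1.2
154.1 r 69.9 drag 1.85 rad 0.7
151.0 r 69.9 drag 0.93 rad -0.82
148.1 r 69.9 drag 1.69 rad -0.87
145.3 r 69.9 drag 1.34 rad -1.24
142.3 r 69.9 drag 1.38 rad -1.5
cos 46 [169.19   1.29   4.71  23.33] [0.46 0.16 0.24 1.28] rms 0.58
cos 29 [168.11   1.32   4.87  22.04] [0.58 0.17 0.3  1.49] rms 0.56
cos 17 [170.55   1.24   4.63  24.31] [0.63 0.32 0.37 2.13] rms 0.46
parab 46 [169.     1.35   4.47  17.87] [0.37 0.12 0.2  0.58] rms 0.51
parab 29 [168.12   1.34   4.6   17.45] [0.43 0.14 0.24 0.62] rms 0.48
parab 17 [170.35   1.38   4.36  17.97] [0.39 0.17 0.24 0.65] rms 0.33
tri 46 [169.07   1.4    5.28  19.62] [0.44 0.16 0.29 1.05] rms 0.62
tri 29 [167.7    1.39   5.57  18.52] [0.51 0.17 0.36 1.13] rms 0.57
tri 17 [170.67   1.49   5.06  19.68] [0.67 0.3  0.44 1.71] rms 0.52
```

Call:
step_arm(
  slide=[
    [0,0,0],
    [0,0,0],
    [0,0,0],
  ],
  twist=[0,0,0],
)

```text
time: 19.53
position: [0.5111, 0.038, 0.1036]
tool_rot: [0.697, 0.717, 0.001, 0.001]
ft_force: [3.6, -0.7, -6.6]
grip_width: 0.0169
```

```bash
cat >> h.py <<'E'
def ph():
    o=robot.get_obs(); d=o['position'][:2]-[.5676,-.0033]; a=np.arctan2(d[1],d[0]); f=o['ft_force'][:2]
    print('t',o['time'],o['position'].round(5),'r',np.hypot(*d).round(5),'phi',np.degrees(a)-1.6,'rad',f@[np.cos(a),np.sin(a)],'tan',f@[-np.sin(a),np.cos(a)],'Fz',o['ft_force'][2])
E
python3 -c "
from h import *
ph()"; python3 tab.py 141 1.75 16 16
```

```text
t 19.5333 [0.51111 0.03802 0.10358] r 0.06999 phi 142.21673505952486 rad -3.3122098549433474 tan -1.538523095246421 Fz -6.60628478285581
169.0 [[-1.7, -1.3, 0], [-1.8, -1.3, 0], [-1.7, -1.2, 0], [-1.8, -1.2, 0], [-1.8, -1.1, 0], [-1.9, -1.0, 0], [-1.9, -1.0, 0], [-1.9, -0.9, 0], [-2.0, -0.9, 0], [-1.9, -0.8, 0], [-2.0, -0.8, 0], [-2.1, -0.7, 0], [-2.0, -0.6, 0], [-2.1, -0.6, 0], [-2.1, -0.5, 0], [-2.0, -0.4, 0]]
```

Call:
step_arm(
  slide=[
    [-1.8,-1.3,0],
    [-1.7,-1.2,0],
    [-1.8,-1.2,0],
    [-1.8,-1.1,0],
    [-1.9,-1.0,0],
    [-1.9,-1.0,0],
    [-1.9,-0.9,0],
    [-2.0,-0.9,0],
    [-1.9,-0.8,0],
    [-2.0,-0.8,0],
    [-2.1,-0.7,0],
    [-2.0,-0.6,0],
    [-2.1,-0.6,0],
    [-2.1,-0.5,0],
    [-2.0,-0.4,0],
    [0,0,0],
    [0,0,0],
    [0,0,0],
    [0,0,0],
  ],
  twist=[0,0,0,0,0,0,0,0,0,0,0,0,0,0,0,0,0,0,0],
)

```text
time: 21.12
position: [0.4987, 0.0091, 0.1036]
tool_rot: [0.697, 0.717, 0.001, 0.0]
ft_force: [4.5, 3.2, -8.9]
grip_width: 0.0169
```

```bash
python3 -c "
from h import *
ph()"
```

```text
t 21.1167 [0.49869 0.00909 0.1036 ] r 0.07002 phi 168.21165062814714 rad -3.8802757695891827 tan -3.9424281880666507 Fz -8.852625764293695
```

Call:
step_arm(
  slide=[
    [-0.6,0.1,0],
    [-0.7,0.1,0],
    [0,0,0],
    [0,0,0],
    [0,0,0],
  ],
  twist=[0,0,0,0,0],
)

```text
time: 21.53
position: [0.4985, 0.0081, 0.1036]
tool_rot: [0.697, 0.717, 0.001, -0.0]
ft_force: [5.0, 3.5, -8.3]
grip_width: 0.0173
```

```bash
python3 -c "
from h import *
ph()"
```

```text
t 21.5333 [0.49852 0.00808 0.10358] r 0.07001 phi 169.04604679176697 rad -4.3921564085104245 tan -4.292131919345778 Fz -8.299624111824427
```

Call:
step_arm(
  slide=[
    [0.5,0,0],
    [0,0,0],
  ],
  twist=[0,0],
)

```text
time: 21.7
position: [0.4985, 0.0082, 0.1036]
tool_rot: [0.697, 0.717, 0.0, -0.0]
ft_force: [4.7, 2.9, -8.2]
grip_width: 0.0171
```

Call:
step_arm(
  slide=[
    [0,0,0],
    [0,0,0],
    [0,0,0],
    [0,0,0],
  ],
  twist=[0,0,0,0],
  jaw=42,
)

```text
time: 22.03
position: [0.4974, 0.0077, 0.1039]
tool_rot: [0.697, 0.717, -0.001, -0.001]
ft_force: [-0.9, 0.4, -0.4]
grip_width: 0.0356
```

```bash
python3 -c "
from h import *
ph(); rel(.5676-.0294*.14, -.0033+.14*.9996, .095)"
```

```text
t 22.0333 [0.49741 0.00772 0.10389] r 0.07105 phi 169.47599803113806 rad 0.9932990409750455 tan -0.23465378612191498 Fz -0.4363665997505891
t 22.03 pos [0.4974 0.0077 0.1039] tool x [-2.950e-02  9.996e-01  1.000e-04] z [-0.0017  0.     -1.    ] shift mm [126.9  69.9   8.8] F [-0.94  0.39 -0.44] q6 -0.24 grip 0.0356
```

Call:
step_arm(
  slide=[
    [0,0,0],
    [0,0,-5],
    [0,0,-15],
    [0,0,-20],
    [0,0,-20],
    [0,0,-10],
    [10,5,0],
    [20,11,0],
    [20,11,0],
    [20,11,0],
    [20,11,0],
    [20,11,0],
    [12,7,0],
    [0,0,0],
    [0,0,0],
    [0,0,0],
  ],
  twist=[0,0,0,0,0,0,0,0,0,0,0,0,0,0,0,0],
)

```text
time: 23.37
position: [0.5608, 0.1312, 0.173]
tool_rot: [0.697, 0.717, -0.001, -0.001]
ft_force: [-0.9, -0.2, 0.5]
grip_width: 0.0419
```

```bash
python3 - <<'E'
from h import *
rel(.5676-.0294*.14, -.0033+.14*.9996, .095)
c=grab('side'); cv2.imwrite('pics/s4.png',cv2.resize(c['color'][120:270,150:310],None,fx=4,fy=4,interpolation=cv2.INTER_CUBIC))
c=grab('top'); cv2.imwrite('pics/t4.png',cv2.resize(c['color'][125:245,170:310],None,fx=5,fy=5,interpolation=cv2.INTER_CUBIC))
E
```

```text
t 23.37 pos [0.5608 0.1312 0.173 ] tool x [-2.960e-02  9.996e-01 -5.000e-04] z [-2.1e-03 -6.0e-04 -1.0e+00] shift mm [ 5.4  3.  78. ] F [-0.89 -0.18  0.53] q6 0.01 grip 0.0419
```

View pics/s4.png

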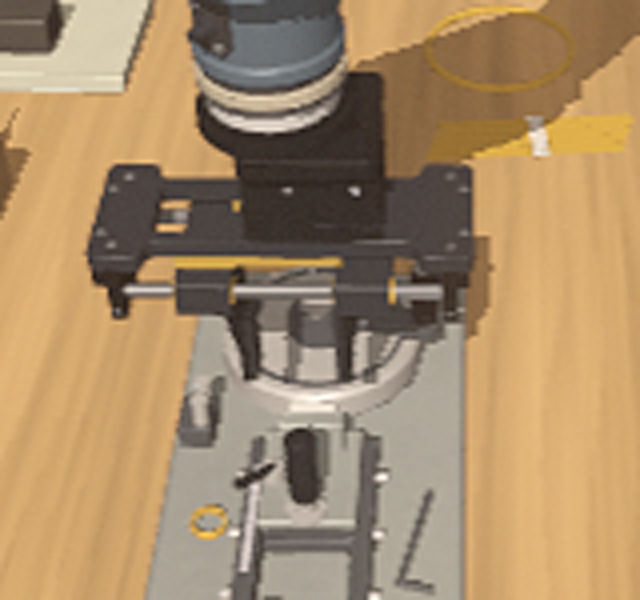

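View pics/t4.png

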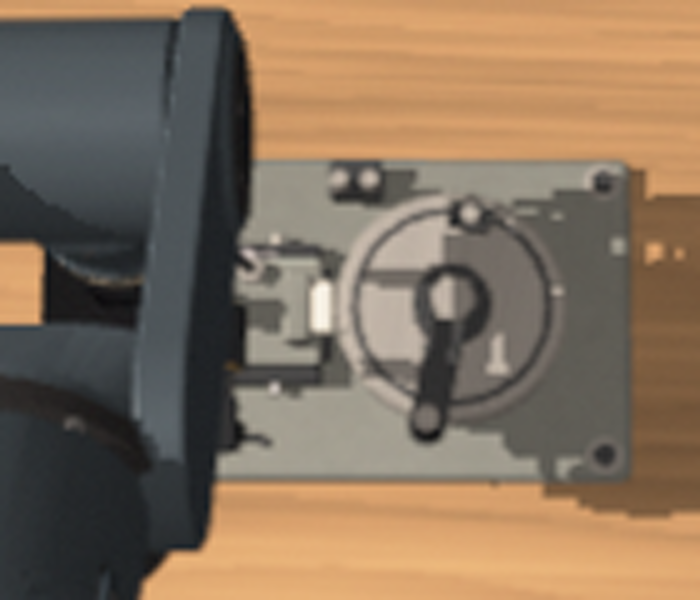

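Call:
step_arm(
  slide=[
    [2.5,1.5,0],
    [2.9,1.5,0],
    [0,0,15],
    [0,0,20],
    [0,0,20],
    [0,0,15],
    [0,0,6],
    [0,0,4],
    [0,0,0],
    [0,0,0],
    [0,0,0],
    [0,0,0],
  ],
  twist=[0,0,0,0,0,0,0,0,0,0,0,0],
)

```text
time: 24.47
position: [0.5653, 0.1372, 0.0945]
tool_rot: [0.697, 0.717, 0.001, 0.001]
ft_force: [0.8, -0.1, 0.1]
grip_width: 0.0421
```

```bash
python3 - <<'E'
from h import *
t=load('top'); p=plane(t,170+426.5/5-.5,125+414.5/5-.5,.126); d=p[:2]-[.5676,-.0033]; print(p,np.hypot(*d),np.degrees(np.arctan2(d[1],d[0]))-1.6)
rel(.5676-.0294*.14, -.0033+.14*.9996, .092)
c=grab('side'); cv2.imwrite('pics/s5.png',cv2.resize(c['color'][120:270,150:310],None,fx=4,fy=4,interpolation=cv2.INTER_CUBIC))
E
```

```text
[0.50066351 0.00825715 0.126     ] 0.06792688298191843 168.60398219927592
t 24.47 pos [0.5653 0.1372 0.0945] tool x [-0.0294  0.9996  0.    ] z [ 2.e-03  1.e-04 -1.e+00] shift mm [-0.5 -1.8  2.5] F [ 0.79 -0.09  0.06] q6 0.02 grip 0.0421
```

View pics/s5.png

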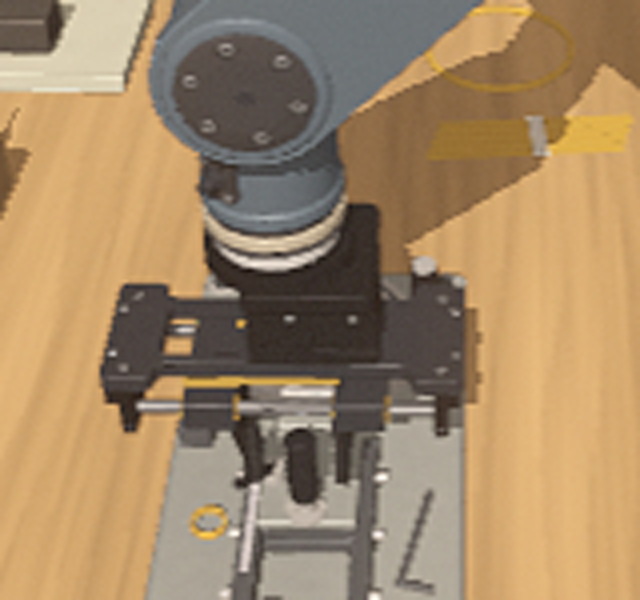

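Call:
step_arm(
  slide=[
    [0,-1.6,0],
    [0,0,0],
    [0,0,0],
  ],
  twist=[0,0,0],
)

```text
time: 24.77
position: [0.5629, 0.1371, 0.0938]
tool_rot: [0.697, 0.717, 0.0, 0.0]
ft_force: [0.2, -0.4, 0.6]
grip_width: 0.0419
```

Call:
step_arm(
  slide=[
    [0,0,0],
    [0,0,0],
    [0,0,0],
    [0,0,0],
    [0,0,0],
    [0,0,0],
  ],
  twist=[0,0,0,0,0,0],
  jaw=10,
  force=10,
)

```text
time: 25.27
position: [0.5637, 0.1371, 0.0935]
tool_rot: [0.697, 0.717, 0.0, 0.0]
ft_force: [2.4, 0.5, -2.0]
grip_width: 0.0177
```

```bash
python3 -c "
from h import *
rel(.5676-.0294*.14, -.0033+.14*.9996, .092); print(robot.get_obs()['position'])"
```

```text
t 25.27 pos [0.5637 0.1371 0.0935] tool x [-2.930e-02  9.996e-01  1.000e-04] z [ 1.3e-03  1.0e-04 -1.0e+00] shift mm [-0.5 -0.2  1.5] F [ 2.4   0.45 -2.05] q6 0.02 grip 0.0177
[0.56366262 0.13711408 0.09354781]
```

Call:
step_arm(
  slide=[
    [0,0,0],
    [0,0,0],
    [0,0,0],
    [0,0,0],
  ],
  twist=[0,0,0,0],
  force=50,
)

```text
time: 25.6
position: [0.5637, 0.1371, 0.0936]
tool_rot: [0.697, 0.717, 0.001, 0.0]
ft_force: [3.2, 0.4, -3.0]
grip_width: 0.0167
```

Call:
step_arm(
  slide=[
    [0,0,0],
  ],
  twist=[0],
)

```text
time: 25.68
position: [0.5637, 0.1371, 0.0936]
tool_rot: [0.697, 0.717, 0.001, 0.0]
ft_force: [3.3, 0.4, -2.3]
grip_width: 0.0166
```

Call:
step_arm(
  slide=[
    [0,0,0],
  ],
  twist=[0],
)

```text
time: 25.77
position: [0.5637, 0.1371, 0.0936]
tool_rot: [0.697, 0.717, 0.001, 0.0]
ft_force: [3.6, -0.5, -2.5]
grip_width: 0.017
```

```bash
cat >> h.py <<'E'
def py():
    o=robot.get_obs(); print(round(o['time'],2),'y',round(float(o['position'][:2]@EY)*1e3,3),'Fy',round(float(o['ft_force'][:2]@EY),2),'Fx',round(float(o['ft_force'][:2]@EX),2),'mom',o['moment'].round(3),'tau1',o['joint_torque'].round(3))
E
python3 -c "
from h import *
py()"
```

```text
25.77 y 121.334 Fy -0.63 Fx 3.55 mom [ 0.023 -0.496 -0.007] tau1 [ 2.8600e-01 -4.5067e+01 -9.7250e+00  8.0000e-03  1.0280e+00 -2.0000e-03]
```

Call:
step_arm(
  slide=[
    [0.2,0,0],
    [0.2,0,0],
    [0.2,0,0],
    [0,0,0],
  ],
  twist=[0,0,0,0],
)

```text
time: 26.1
position: [0.5637, 0.1372, 0.0936]
tool_rot: [0.696, 0.718, 0.0, 0.001]
ft_force: [3.7, -3.6, -5.1]
grip_width: 0.0166
```

```bash
python3 -c "
from h import *
py()"
```

```text
26.1 y 121.401 Fy -3.67 Fx 3.59 mom [-0.526 -0.692  0.006] tau1 [  1.952 -45.396  -9.355   0.573   1.292   0.   ]
```

Call:
step_arm(
  slide=[
    [0.2,0,0],
    [0.2,0,0],
    [0,0,0],
  ],
  twist=[0,0,0],
)

```text
time: 26.35
position: [0.5637, 0.1372, 0.0936]
tool_rot: [0.696, 0.718, -0.0, 0.001]
ft_force: [5.8, -3.6, -3.9]
grip_width: 0.0167
```

```bash
python3 -c "
from h import *
py()"
```

```text
26.35 y 121.398 Fy -3.8 Fx 5.68 mom [-0.665 -0.697 -0.02 ] tau1 [ 2.6360e+00 -4.5376e+01 -9.3920e+00  8.2500e-01  1.2730e+00 -3.0000e-03]
```

Call:
step_arm(
  slide=[
    [0.2,0,0],
    [0.2,0,0],
    [0,0,0],
  ],
  twist=[0,0,0],
)

```text
time: 26.6
position: [0.5637, 0.1372, 0.0936]
tool_rot: [0.696, 0.718, -0.0, 0.001]
ft_force: [5.0, -4.6, -4.2]
grip_width: 0.0169
```

```bash
python3 -c "
from h import *
py()"
```

```text
26.6 y 121.428 Fy -4.78 Fx 4.83 mom [-0.825 -0.721  0.013] tau1 [ 3.3220e+00 -4.5356e+01 -9.4270e+00  1.0770e+00  1.2530e+00 -4.0000e-03]
```

Call:
step_arm(
  slide=[
    [0.2,0,0],
    [0.2,0,0],
    [0,0,0],
  ],
  twist=[0,0,0],
)

```text
time: 26.85
position: [0.5636, 0.1372, 0.0935]
tool_rot: [0.696, 0.718, -0.001, 0.001]
ft_force: [5.4, -6.2, -4.2]
grip_width: 0.0168
```

```bash
python3 -c "
from h import *
py()"
```

```text
26.85 y 121.453 Fy -6.31 Fx 5.23 mom [-1.077 -0.692 -0.034] tau1 [ 4.0070e+00 -4.5337e+01 -9.4630e+00  1.3300e+00  1.2320e+00 -5.0000e-03]
```

Call:
step_arm(
  slide=[
    [0.2,0,0],
    [0.2,0,0],
    [0,0,0],
  ],
  twist=[0,0,0],
)

```text
time: 27.1
position: [0.5636, 0.1373, 0.0935]
tool_rot: [0.696, 0.718, -0.001, 0.001]
ft_force: [4.6, -7.9, -3.6]
grip_width: 0.0168
```

```bash
python3 -c "
from h import *
py()"
```

```text
27.1 y 121.482 Fy -7.98 Fx 4.39 mom [-1.219 -0.706 -0.016] tau1 [ 4.6920e+00 -4.5318e+01 -9.4990e+00  1.5820e+00  1.2100e+00 -6.0000e-03]
```

Call:
step_arm(
  slide=[
    [0.2,0,0],
    [0.2,0,0],
    [0,0,0],
  ],
  twist=[0,0,0],
)

```text
time: 27.35
position: [0.5637, 0.1373, 0.0936]
tool_rot: [0.696, 0.718, -0.001, 0.002]
ft_force: [4.8, -7.9, -3.9]
grip_width: 0.0164
```

```bash
python3 -c "
from h import *
py()"
```

```text
27.35 y 121.505 Fy -7.99 Fx 4.61 mom [-1.403 -0.704 -0.071] tau1 [ 5.3490e+00 -4.5302e+01 -9.5330e+00  1.8230e+00  1.1900e+00 -8.0000e-03]
```

Call:
step_arm(
  slide=[
    [0.2,0,0],
    [0.2,0,0],
    [0,0,0],
  ],
  twist=[0,0,0],
)

```text
time: 27.6
position: [0.5636, 0.1375, 0.0935]
tool_rot: [0.696, 0.718, -0.001, 0.002]
ft_force: [4.8, -9.4, -4.3]
grip_width: 0.0168
```

```bash
python3 -c "
from h import *
py()"
```

```text
27.6 y 121.697 Fy -9.49 Fx 4.58 mom [-1.592 -0.688 -0.05 ] tau1 [ 5.7510e+00 -4.5293e+01 -9.5550e+00  1.9660e+00  1.1770e+00 -1.7000e-02]
```

Call:
step_arm(
  slide=[
    [0.2,0,0],
    [0.2,0,0],
    [0,0,0],
  ],
  twist=[0,0,0],
)

```text
time: 27.85
position: [0.5636, 0.1376, 0.0936]
tool_rot: [0.696, 0.718, -0.001, 0.002]
ft_force: [4.3, -10.2, -3.8]
grip_width: 0.017
```

```bash
python3 -c "
from h import *
py()"
```

```text
27.85 y 121.866 Fy -10.27 Fx 3.98 mom [-1.713 -0.696 -0.006] tau1 [ 6.1460e+00 -4.5286e+01 -9.5760e+00  2.1090e+00  1.1620e+00 -2.0000e-02]
```

Call:
step_arm(
  slide=[
    [0.2,0,0],
    [0.2,0,0],
    [0.2,0,0],
    [0.2,0,0],
    [0,0,0],
  ],
  twist=[0,0,0,0,0],
)

```text
time: 28.27
position: [0.5636, 0.138, 0.0936]
tool_rot: [0.696, 0.718, -0.002, 0.002]
ft_force: [3.1, -11.6, -4.1]
grip_width: 0.0166
```

```bash
python3 -c "
from h import *
py()"
```

```text
28.27 y 122.236 Fy -11.65 Fx 2.81 mom [-1.916 -0.68  -0.043] tau1 [ 6.9270e+00 -4.5268e+01 -9.6200e+00  2.3980e+00  1.1350e+00 -2.0000e-02]
```

Call:
step_arm(
  slide=[
    [0.2,0,0],
    [0.2,0,0],
    [0.2,0,0],
    [0,0,0],
  ],
  twist=[0,0,0,0],
)

```text
time: 28.6
position: [0.5636, 0.1383, 0.0935]
tool_rot: [0.696, 0.718, -0.002, 0.002]
ft_force: [4.9, -11.6, -3.9]
grip_width: 0.017
```

```bash
python3 -c "
from h import *
py()"
```

```text
28.6 y 122.535 Fy -11.7 Fx 4.55 mom [-2.05  -0.719 -0.08 ] tau1 [ 7.5120e+00 -4.5255e+01 -9.6540e+00  2.6130e+00  1.1140e+00 -2.1000e-02]
```

Call:
step_arm(
  slide=[
    [0.2,0,0],
    [0.2,0,0],
    [0.2,0,0],
    [0,0,0],
  ],
  twist=[0,0,0,0],
)

```text
time: 28.93
position: [0.5636, 0.1386, 0.0935]
tool_rot: [0.696, 0.718, -0.002, 0.002]
ft_force: [4.3, -13.4, -3.7]
grip_width: 0.0167
```

```bash
python3 -c "
from h import *
py()"
```

```text
28.93 y 122.777 Fy -13.49 Fx 3.93 mom [-2.268 -0.679 -0.044] tau1 [ 8.0950e+00 -4.5242e+01 -9.6880e+00  2.8280e+00  1.0940e+00 -2.2000e-02]
```

Call:
step_arm(
  slide=[
    [0,0,0],
  ],
  twist=[0],
)

```text
time: 29.02
position: [0.5636, 0.1386, 0.0935]
tool_rot: [0.696, 0.718, -0.002, 0.002]
ft_force: [5.1, -12.6, -3.2]
grip_width: 0.0165
```

Call:
step_arm(
  slide=[
    [0,0,0],
  ],
  twist=[0],
)

```text
time: 29.1
position: [0.5636, 0.1386, 0.0935]
tool_rot: [0.696, 0.718, -0.002, 0.002]
ft_force: [4.8, -13.1, -3.4]
grip_width: 0.0168
```

Call:
step_arm(
  slide=[
    [0,0,0],
  ],
  twist=[0],
)

```text
time: 29.18
position: [0.5636, 0.1386, 0.0936]
tool_rot: [0.696, 0.718, -0.002, 0.002]
ft_force: [4.7, -13.5, -3.4]
grip_width: 0.017
```

Call:
step_arm(
  slide=[
    [0,0,0],
  ],
  twist=[0],
)

```text
time: 29.27
position: [0.5636, 0.1386, 0.0935]
tool_rot: [0.696, 0.718, -0.002, 0.002]
ft_force: [3.6, -13.4, -4.7]
grip_width: 0.0166
```

```bash
python3 -c "
from h import *
py()"
```

```text
29.27 y 122.778 Fy -13.49 Fx 3.23 mom [-2.25  -0.673 -0.039] tau1 [ 8.0410e+00 -4.5246e+01 -9.6860e+00  2.8260e+00  1.0940e+00 -1.7000e-02]
```

Call:
step_arm(
  slide=[
    [0.2,0,0],
    [0.2,0,0],
    [0.1,0,0],
    [0,0,0],
  ],
  twist=[0,0,0,0],
)

```text
time: 29.6
position: [0.5636, 0.1388, 0.0935]
tool_rot: [0.696, 0.718, -0.002, 0.003]
ft_force: [4.7, -14.5, -3.9]
grip_width: 0.0167
```

```bash
python3 -c "
from h import *
py()"
```

```text
29.6 y 122.977 Fy -14.59 Fx 4.32 mom [-2.45  -0.677  0.031] tau1 [ 8.6140e+00 -4.5227e+01 -9.7200e+00  3.0210e+00  1.0760e+00 -2.5000e-02]
```

Call:
step_arm(
  slide=[
    [0,0,0],
  ],
  twist=[0],
)

```text
time: 29.68
position: [0.5636, 0.1388, 0.0935]
tool_rot: [0.696, 0.718, -0.002, 0.003]
ft_force: [3.3, -14.5, -3.4]
grip_width: 0.017
```

Call:
step_arm(
  slide=[
    [0,0,0],
  ],
  twist=[0],
)

```text
time: 29.77
position: [0.5636, 0.1388, 0.0935]
tool_rot: [0.696, 0.718, -0.002, 0.003]
ft_force: [4.7, -14.1, -4.0]
grip_width: 0.0168
```

Call:
step_arm(
  slide=[
    [0,0,0],
  ],
  twist=[0],
)

```text
time: 29.85
position: [0.5636, 0.1388, 0.0936]
tool_rot: [0.696, 0.718, -0.002, 0.003]
ft_force: [4.4, -13.3, -3.4]
grip_width: 0.0163
```

```bash
python3 -c "
from h import *
py()"
```

```text
29.85 y 122.996 Fy -13.38 Fx 4.02 mom [-2.409 -0.646 -0.046] tau1 [ 8.5760e+00 -4.5231e+01 -9.7180e+00  3.0190e+00  1.0770e+00 -2.1000e-02]
```

Call:
step_arm(
  slide=[
    [-0.6,0,0],
    [-0.6,0,0],
    [-0.6,0,0],
    [-0.6,0,0],
    [-0.6,0,0],
    [-0.6,0,0],
    [0,0,0],
    [0,0,0],
  ],
  twist=[0,0,0,0,0,0,0,0],
)

```text
time: 30.52
position: [0.5636, 0.1386, 0.0936]
tool_rot: [0.697, 0.718, -0.0, 0.001]
ft_force: [5.5, -3.1, -4.2]
grip_width: 0.0167
```

```bash
python3 -c "
from h import *
py()"
```

```text
30.52 y 122.791 Fy -3.3 Fx 5.39 mom [-0.635 -0.727  0.045] tau1 [ 2.5540e+00 -4.5424e+01 -9.3320e+00  8.0600e-01  1.3040e+00 -1.9000e-02]
```

Call:
step_arm(
  slide=[
    [-0.4,0,0],
    [-0.4,0,0],
    [0,0,0],
  ],
  twist=[0,0,0],
)

```text
time: 30.77
position: [0.5636, 0.1386, 0.0936]
tool_rot: [0.697, 0.717, 0.0, 0.0]
ft_force: [5.5, -1.3, -4.0]
grip_width: 0.0167
```

```bash
python3 -c "
from h import *
py()"
```

```text
30.77 y 122.777 Fy -1.41 Fx 5.42 mom [-0.259 -0.797 -0.019] tau1 [ 1.3390e+00 -4.5607e+01 -9.0660e+00  3.5300e-01  1.4590e+00 -2.2000e-02]
```

Call:
step_arm(
  slide=[
    [0,0,0],
    [0,0,0],
    [0,0,0],
    [0,0,0],
    [0,0,0],
  ],
  twist=[0,0,0,0,0],
  jaw=42,
)

```text
time: 31.18
position: [0.5619, 0.1388, 0.0935]
tool_rot: [0.697, 0.717, -0.001, -0.001]
ft_force: [0.4, 0.9, -1.0]
grip_width: 0.0391
```

Call:
step_arm(
  slide=[
    [0,0,-5],
    [0,0,-15],
    [0,0,-25],
    [0,0,-25],
    [0,0,-25],
    [0,0,-20],
    [20,0,0],
    [35,0,0],
    [35,0,0],
    [35,0,0],
    [35,0,0],
    [35,0,0],
    [20,0,0],
    [0,0,0],
    [0,0,0],
    [0,0,0],
  ],
  twist=[0,0,0,0,0,0,0,0,0,0,0,0,0,0,0,0],
)

```text
time: 32.52
position: [0.5562, 0.3528, 0.2085]
tool_rot: [0.697, 0.717, -0.001, 0.0]
ft_force: [0.5, -0.4, 0.3]
grip_width: 0.042
```

```bash
python3 - <<'E'
from h import *
py()
c=grab('side'); cv2.imwrite('pics/s6.png',cv2.resize(c['color'][120:300,150:310],None,fx=3.3,fy=3.3,interpolation=cv2.INTER_CUBIC))
c=grab('top'); cv2.imwrite('pics/t6.png',cv2.resize(c['color'][125:245,170:310],None,fx=5,fy=5,interpolation=cv2.INTER_CUBIC))
E
```

```text
32.52 y 337.144 Fy -0.41 Fx 0.51 mom [-0.068  0.086 -0.008] tau1 [ 8.5700e-01 -4.7225e+01 -1.7649e+01  1.2600e-01 -1.0000e-03  0.0000e+00]
```

View pics/t6.png

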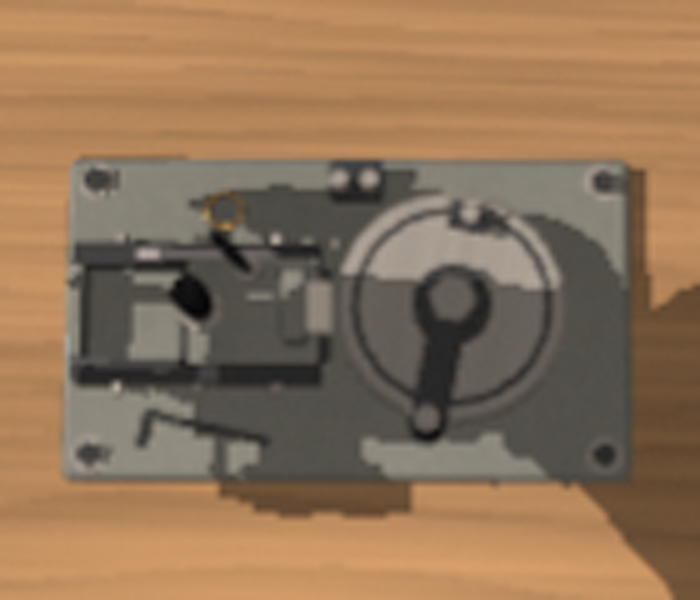

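View pics/s6.png

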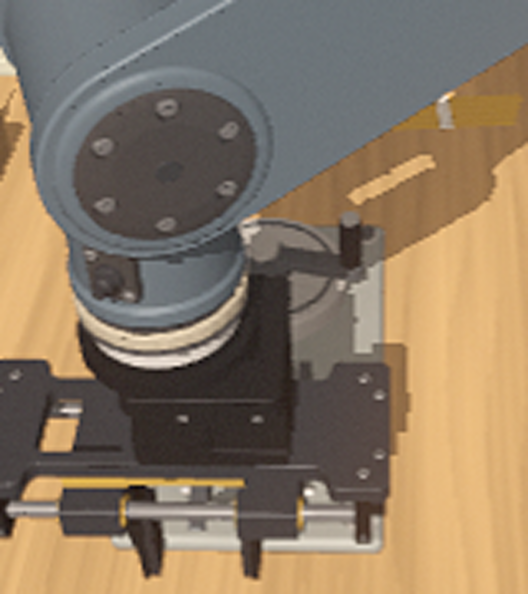

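In the top view the crank grip is still at (426,417), as it was when I released it. The pad at (320,307) is against the rim, and the ring blank (224,210) and hex key (205,427) haven't moved. The arm is clear of everything, so I'm handing in.

```bash
python3 -c "
from rig import robot
print(robot.hand_in()); print(robot.get_obs()['time'])"
```

```text
the job is handed in; nothing more can be done
None
the job is handed in; nothing more can be done
```

The job is handed in. The wheel stands in the tight spot, and I pulled the pad back until my estimate of its force was in the light-touch range. Robot time was about 33 s of the 72 s allowed.

- **Finding the tight spot:** I cranked one full turn, where the drag was about 1.4 N apart from one zone. I then scanned that zone slowly in both directions. Its centre came out at 168.1° going forward and 170.5° going back, so about 169° in the bender's frame, with drag rising by about 4.5–5 N.
- **Leaving the wheel:** I let go of the crank at 169.0°. A camera check after release read 168.6°, and the grip was in the same picture position at the end.
- **Easing the pad:** The slide broke loose at about 8.5–9 N, just above the 3–8 N you gave. I drew it back about 1.4 mm until the pull was about 14.2–14.6 N. I then relaxed the pull without pushing toward the wheel, and let go.
- **Pad force:** I did not measure it directly. It works out at about 1.6 N from the pull against the 16 N slide friction, and about 2 N from the travel if the pad was pressed in 1.8 mm. Both are inside the 0.5–3 N range.
- **Disagreements:** Joint torque read the pull about 0.3–0.4 N higher than the wrist sensor. The pull rose about 4.0 N per mm of slide travel, where the pad spring's 4.5 was expected.
- **Other things:** The ring blank and hex key on the plate had not moved. I moved nothing else, but did not check the other bench items individually at the end. The arm was clear of everything at hand-in.

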